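Eject a bone sample block from the sloping jig and load it in the sprung cradle

ROBOT

A 6-joint arm with a two-finger parallel gripper is mounted at the origin on the work surface. World frame = base frame: x ahead of the robot, y to its left, z up, the work surface at z = 0. Lengths are in m, angles in rad, forces in N, time in s.
With the tool pointing down it reaches from about 0.35 to 0.975 m from the base axis. Payload 4.9 kg.
Tool frame: the origin (TCP) lies midway between the tips of the shut fingers; the grasp point (between the pads) lies 19 mm behind it; z points along the fingers, y is the direction in which the jaws open and shut (so a half turn about z gives the same grasp; the last joint's range is limited). The gripper opens to 85 mm and grips with 20 to 120 N. Pads are 22 mm wide; open, the fingers measure 114 mm over their backs; the gripper's body (76 mm by 85 mm) begins 54 mm behind the grasp point. The pads swing forward as they close: fully open they stand 13 mm farther back than shut.
Start: joints at [-1.357, 0.053, 1.613, -0, 1.476, -0.119], TCP at [0.204, -0.591, 0.198] pointing down, gripper open.
Joint ranges: [-3.01, 3.01], [-1.01, 2.22], [0.06, 2.58], [-1.02, 4.17], [0.09, 2.62], [-3.14, 3.14]. Speed limits (rad/s): [2.57, 2.57, 3.14, 3.14, 3.14, 3.14].

INTERFACE

Orientations are given as a rotation vector (axis times angle).
In Python, from station import ctrl gives the robot as it stands.
- The arm moves only by the tool apply_moves, never from a script. Its argument "rows" is a list of rows, each a list of 6 numbers: the shift along the tool's x, y, z in cm, then the turn, a rotation vector about the tool's x, y, z in units of 5 degrees (1.0 is 5 degrees). In form: [[x, y, z, rx, ry, rz], ...]. A call has 1 to 20 rows; each row is the pose to reach, as a shift and turn from the pose measured when the call began, along the tool's axes at that moment; what a row does not reach only later rows make up. A row lasts 1/10 s, in which the tool goes at most 50 mm and 8.59 degrees, less where a joint would pass 70% of its speed; a pose out of reach is approached as far as the arm can. A call with a gripper value outside its range is refused whole. "grip" is the closure, from 0 (fully open) to 1 (shut), set as the call begins (left out, the last holds). The fingers move at their own pace and stop on an object; "squeeze" is the grip in N (left out, the last holds). Time passes only in rows, so rows that repeat a pose let the fingers close. It gives the time, the measured TCP pose, the force and the opening at its end, in the units of the state.
- ctrl.get_obs(): the state, without advancing time (a new reading comes with each control period).
- ctrl.get_image(name): name is "side" or "top"; returns a dict with "color" (400x640x3 uint8, blue, green, red), "mtx" (3x3 intrinsics, pixels), "D" ([k1, k2, p1, p2, k3] as OpenCV has them; the pictures are not rectified), "rvec" (rotation vector, rad) and "tvec" (3), from world to camera coordinates, as OpenCV has them. Camera axes: x right, y down, z forward; pixel columns grow to the right and rows downward; lengths in m; the calibration is good to about 2 mm. A picture is of the moment at which its call begins. There is no depth.
- ctrl.finish_job(): hands the job in, once; it reports no verdict.
The state is a dict: "t": time; "q": joint angles; "dq": joint speeds; "effort": joint torques, N m; "tool_pos": TCP position; "tool_rot": TCP orientation; "contact_force": force on the tool from outside, world axes, zero at the start; "wrist_torque": the same for the moment, N m; "opening": finger opening in m.
Only numpy, scipy, OpenCV 4.12 (cv2) and the standard library are available. Lean on these libraries where they do the work, as an engineer would, in place of code of your own. Each camera call takes 0.05 s, during which the arm holds its last target.

TASK

Press the lever at the side of the sloping jig all the way down so that the resin sample block rises out of its pocket, then take the block out and load it, bone side up, into the flat sprung cradle: one end tucked under the lip of the sprung jaw and pushed against it until the other end drops down inside the fixed stop and the block lies flat and fully home between the side rails. Let go of it there, and leave the bottle, the beaker, the brush and the loose bone where they are.

Things in the scene. Friction and masses are not known exactly. Their poses are not given: they have to be found in the camera images.
- block: Resin-embedded bone sample, 60 to 130 g: 70 mm long (x), 40 wide (y), 20 thick (z), pale resin with two round bone sections in its top. Origin at the centre of its underside, z to the bone side. At the start it lies flush in the jig's pocket, z square to the sloping face, x up the slope: nothing of it can be gripped until it is ejected.
- jig: Fixed aluminium jig on a grey base. Origin: centre of its footprint, on the table. Its flat face, 150 mm wide (along y) and 120 long, slopes 30 degrees: it rises towards the jig's +x, its normal leans to the jig's -x (roughly to the robot). Front edge at x = -52, z = 40 mm; rear edge at x = +52, z = 100 mm. All is rigid but the lever and the pocket's floor.
- lever (a joint): Ejector lever, in rad: 0 = up (block flush), 0.33 = fully down at its stop (block raised 14 mm, in proportion). Hinge along the jig's y at x = +10, y = -89, z = 45 mm in the jig's frame; stiff with friction (about 6 N at the pad), and it stays where it is left.
- lever_pad (a point): Centre of the top of the black pressing pad (32 x 28 mm) at the lever's end, in front of the jig and beside its -y side, 100 mm ahead of the hinge; the pad's top stands 70 mm above the table when up and about 37 mm when fully down, going almost straight down.
- cradle: Fixed flat grey cradle. Origin on the table below the centre of the seat, x along the seat. Flat floor 30 mm above the origin. At the -x end (robot's side) the sprung jaw, at the +x end the fixed stop. Two side rails 4 mm high run from x = -18 to +27 mm, inner faces at y = +-22.5 mm; above them the sides are open for fingers. Seated block: long side along x, centre at about x = 0, y = 0.
- jaw (a joint): Travel of the sprung jaw towards the cradle's -x, in m: 0 = at rest (its face at x = -31 mm in the cradle's frame, 66 mm from the stop), 0.010 = fully back. Spring: 3 N to begin, 5 N at 4 mm, 8 N at 10 mm. With the block home it reads about 0.004. The 70 mm block, tilted, needs the jaw 7 mm or more back to pass the stop as it levels.
- jaw_lip (a point): Lower edge of the jaw's overhanging lip, in the middle of its 54 mm width. The lip is 6 mm thick, overhangs the jaw's face by 7 mm towards +x, and its underside is 26 mm above the cradle's floor.
- bottle: White plastic bottle, 60 mm wide and 110 mm high, origin at the centre of its foot. A bystander.
- beaker: Open glass beaker, 66 mm wide and 75 mm high, origin at the centre of its foot. A bystander.
- brush: Brush lying on the table. A bystander.
- bone_piece: Loose piece of bone standing on the table, 60 mm wide and 66 mm high, origin at the centre of its foot. A bystander.
- pocket (a point): Centre of the pocket's mouth, in the middle of the jig's face. The pocket is 73 x 43 mm and 20 mm deep, square to the face. With the lever fully down its floor has pushed the block 14 mm out, square to the face; 6 mm of the block stay in the pocket, and 14 mm of its 40 mm wide flanks can be gripped above the clear flat face.
- stop (a point): Middle of the top edge of the cradle's fixed steel stop, on its inner face: 35 mm from the seat's centre towards the cradle's +x and 10 mm above the cradle's floor. The stop is 60 mm wide.
Things that resemble listed ones, but are neither listed nor needed, are in the scene too. What is shaped like the block but blue or purple is not meant.

How it is judged:
By the outcome, as a careful person would: the job done as asked, in the order asked, and still so for the second after the job is handed in, with the robot touching nothing.
It also fails if it takes over 70 s, if anything falls off the work surface, if the arm or the gripper's body presses on something with over 40 N, if the wrist force passes 120 N, or if a joint passes its speed limit or range.

## Working session

There is one attempt and no reset: what is moved stays moved. The work goes in short steps, Python scripts to look and compute and a tool call to move; the robot and the scene stay as the last step left them, time stands still between calls to the robot, and variables do not carry over. Pictures are saved under pics/ and viewed, and the job is handed in when it is done.

Besides the shell and the picture viewer there is one more tool, called after ">>>" as a command line: name --pt "numbers of a row" for each row, then --argument value for the rest. apply_moves: Moves the arm, as the interface text tells. Its arguments: {"type":"object","properties":{"rows":{"type":"array","items":{"type":"array","items":{"type":"number"}}},"grip":{"type":"number"},"squeeze":{"type":"number"}},"required":["rows"]}

```bash
ls; mkdir -p pics; cat > h.py <<'E'
import numpy as np, cv2
from scipy.spatial.transform import Rotation as R
from station import ctrl
def cam(n):
    return ctrl.get_image(n)
def ray(im,uv):
    p=cv2.undistortPoints(np.array([[uv]],float),im["mtx"],im["D"])[0,0]
    M=cv2.Rodrigues(np.array(im["rvec"],float))[0]; t=np.array(im["tvec"],float).ravel()
    return -M.T@t, (lambda d:d/np.linalg.norm(d))(M.T@np.array([p[0],p[1],1]))
def plane(im,uv,z):
    o,d=ray(im,uv); return o+d*(z-o[2])/d[2]
def two(a,ua,b,ub):
    o,d=ray(a,ua);p,e=ray(b,ub)
    s=np.linalg.lstsq(np.c_[d,-e],p-o,rcond=None)[0]
    x=o+d*s[0];y=p+e*s[1]; return (x+y)/2,np.linalg.norm(x-y)
def proj(im,P):
    return cv2.projectPoints(np.atleast_2d(np.array(P,float)),np.array(im["rvec"],float),np.array(im["tvec"],float),im["mtx"],im["D"])[0][:,0]
def st():
    o=ctrl.get_obs(); return np.array(o["tool_pos"]),R.from_rotvec(o["tool_rot"]),o
def rel(P,Rw=None):
    p,r,o=st(); d=r.inv().apply(np.array(P)-p)*100
    w=np.zeros(3) if Rw is None else (r.inv()*Rw).as_rotvec()/np.radians(5)
    return np.round(np.r_[d,w],3)
E
python3 - <<'E'
from h import *
import pickle
for n in("side","top"):
    im=cam(n); cv2.imwrite(f"pics/{n}0.png",im["color"]); pickle.dump(im,open(n+"0.pkl","wb"))
    print(n,ray(im,(320,200)))
print(ctrl.get_obs())
E
```

```text
pics
side (array([0.3649057 , 0.89276926, 0.79105996]), array([ 0.25846264, -0.76341805, -0.59193745]))
top (array([0.58798346, 0.0052831 , 1.56019123]), array([ 0.06180622, -0.03847643, -0.99734626]))
{'t': 0.1, 'q': array([-1.35702966e+00,  5.32810727e-02,  1.61414564e+00,  3.40689468e-06,
        1.47601139e+00, -1.18974348e-01]), 'dq': array([ 2.56921305e-04, -9.15874851e-04, -3.57753754e-03,  5.59358930e-05,
       -1.14979348e-03,  2.05000032e-04]), 'effort': array([ 3.90517507e-04, -3.94907212e+01, -3.71364212e+01, -7.72772592e-05,
        3.91459369e-03, -9.33416970e-06]), 'tool_pos': array([ 0.20403032, -0.59010042,  0.19679868]), 'tool_rot': array([-3.09639655e+00, -5.19954733e-01,  1.31943257e-04]), 'contact_force': array([ 0.40130798, -0.21264029, -0.06065386]), 'wrist_torque': array([ 0.04929529, -0.04186506, -0.02674764]), 'opening': 0.08542192464096379}
```

View pics/side0.png

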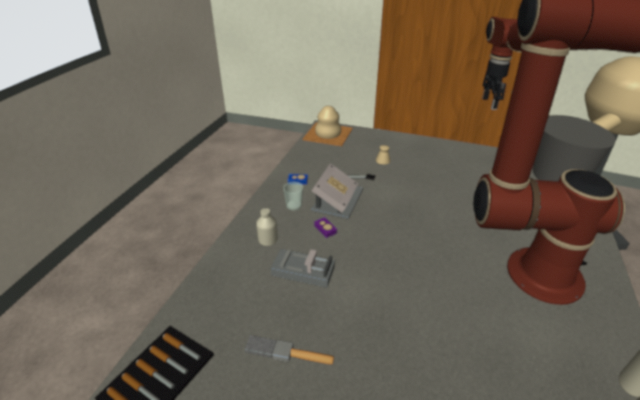

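View pics/top0.png

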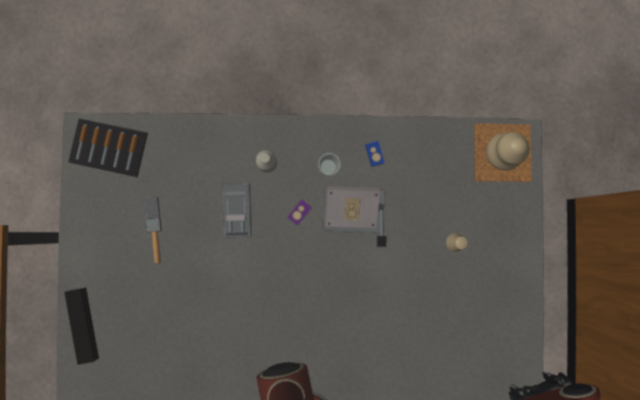

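The top view has world +x up and +y to the left. It shows the jig at about (354,208), the lever pad at (381,241) and the cradle at (236,210). The blue block at (375,153) and the purple one at (299,212) are decoys. The sample is the pale one in the jig pocket at (352,208). I'll confirm that in enlarged crops.

```bash
python3 - <<'E'
from h import *
import pickle
t=pickle.load(open("top0.pkl","rb"));s=pickle.load(open("side0.pkl","rb"))
a=cv2.resize(t["color"][170:255,310:400],None,fx=4.4,fy=4.4,interpolation=cv2.INTER_CUBIC)
b=cv2.resize(t["color"][170:255,195:285],None,fx=4.4,fy=4.4,interpolation=cv2.INTER_CUBIC)
cv2.imwrite("pics/c1.png",np.hstack([a,b]))
a=cv2.resize(s["color"][155:225,300:390],None,fx=4.4,fy=4.4,interpolation=cv2.INTER_CUBIC)
b=cv2.resize(s["color"][230:300,260:350],None,fx=4.4,fy=4.4,interpolation=cv2.INTER_CUBIC)
cv2.imwrite("pics/c2.png",np.hstack([a,b]))
E
```

```text
(no output)
```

View pics/c1.png

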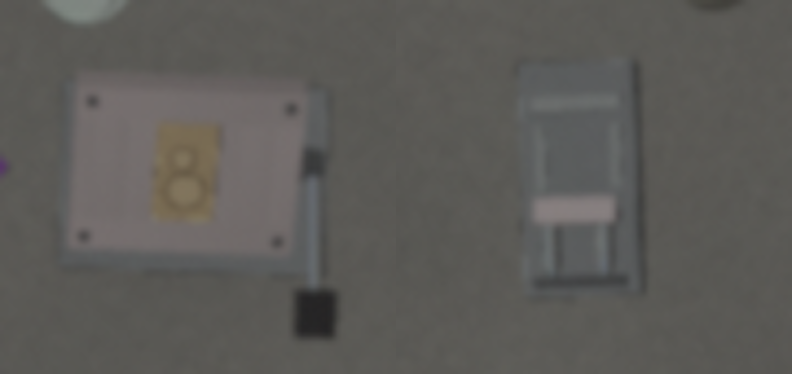

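View pics/c2.png

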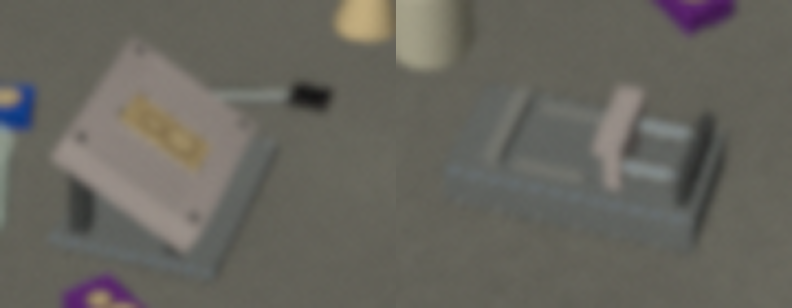

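```bash
python3 - <<'E'
from h import *
import pickle
t=pickle.load(open("top0.pkl","rb"));s=pickle.load(open("side0.pkl","rb"))
def crop(im,x0,y0,x1,y1,f=6):
    c=cv2.resize(im["color"][y0:y1,x0:x1],None,fx=f,fy=f,interpolation=cv2.INTER_CUBIC).astype(int)
    return c,(lambda P:(np.array(P,float)+.5)/f-.5+[x0,y0])
def big(m):
    m=m.astype(np.uint8);c,_=cv2.findContours(m,cv2.RETR_EXTERNAL,cv2.CHAIN_APPROX_NONE)
    c=max(c,key=cv2.contourArea);return c
def rect(c,U):
    r=cv2.minAreaRect(c);return U(cv2.boxPoints(r)),U(r[0])
def info(name,im,box,mf,z):
    c,U=crop(im,*box);k=big(mf(c));b,ce=rect(k,U)
    M=cv2.moments(k);ce2=U([M['m10']/M['m00'],M['m01']/M['m00']])
    print(name,"px",ce2.round(1),"box",b.round(1).tolist())
    if z is not None:
        P=plane(im,ce2,z);print("  world",P.round(4),[plane(im,q,z)[:2].round(4).tolist() for q in b])
    return k,U
c,U=crop(t,310,170,400,255)
print(c[int(38*6),int(42*6)],c[33*6,20*6],c[71*6,71*6],c[80*6,10*6])
info("block",t,(310,170,400,255),lambda c:(c[...,2]-c[...,0]>25),.07)
info("pad",t,(368,225,395,255),lambda c:c.sum(2)<160,.07)
k,U=info("jigface",t,(310,170,400,255),lambda c:((c[...,2]-c[...,1]>3)&(c.sum(2)>270))|(c[...,2]-c[...,0]>25),None)
for z,n in((.04,"front"),(.1,"rear")):
    b=rect(k,U)[0]; print(n,[plane(t,q,z)[:2].round(4).tolist() for q in b])
info("lip",t,(195,170,285,255),lambda c:(c[...,2]-c[...,1]>3)&(c.sum(2)>270),.062)
c,U=crop(t,195,170,285,255)
info("cradlebase",t,(215,178,256,245),lambda c:(c[...,0]-c[...,2]>4),.02)
# side
info("S block",s,(300,155,390,225),lambda c:(c[...,2]-c[...,0]>45),None)
info("S pad",s,(355,165,385,190),lambda c:c.sum(2)<140,None)
info("S lip",s,(260,230,350,300),lambda c:(c[...,2]-c[...,1]>3)&(c.sum(2)>300),None)
E
```

```text
[ 81 102 115] [107 108 114] [38 37 38] [84 88 89]
block px [351.6 208.6] box [[343.9, 219.1], [345.6, 197.3], [359.4, 198.4], [357.7, 220.2]]
  world [ 0.6562 -0.1443  0.07  ] [[0.6256, -0.122], [0.6891, -0.1268], [0.6863, -0.1669], [0.6228, -0.1621]]
pad px [381.2 240.9] box [[376.9, 245.8], [377.1, 235.7], [385.6, 236.0], [385.4, 246.0]]
  world [ 0.5633 -0.2311  0.07  ] [[0.5491, -0.2183], [0.5781, -0.219], [0.5777, -0.2439], [0.5486, -0.2432]]
jigface px [351.7 206.5] box [[324.8, 225.9], [326.3, 185.0], [379.4, 186.9], [377.9, 227.8]]
front [[0.6058, -0.0681], [0.727, -0.0716], [0.723, -0.23], [0.6014, -0.2257]]
rear [[0.6051, -0.0652], [0.7215, -0.0686], [0.7177, -0.2207], [0.6009, -0.2166]]
lip px [235.3 217.3] box [[225.8, 214.4], [244.5, 213.9], [244.7, 220.4], [226.0, 220.9]]
  world [0.6279 0.1938 0.062 ] [[0.6361, 0.2215], [0.6381, 0.167], [0.6191, 0.1662], [0.6171, 0.2207]]
cradlebase px [241.7 228.7] box [[239.8, 223.2], [242.4, 223.0], [243.0, 232.0], [240.4, 232.2]]
  world [0.5952 0.1792 0.02  ] [[0.6114, 0.1851], [0.612, 0.1773], [0.5852, 0.1752], [0.5846, 0.183]]
S block px [337.  184.6] box [[327.4, 181.5], [330.9, 176.6], [346.9, 187.9], [343.5, 192.8]]
S pad px [370.1 176.5] box [[366.1, 177.5], [367.0, 173.8], [374.2, 175.5], [373.4, 179.3]]
S lip px [309.9 258.9] box [[301.9, 270.5], [308.4, 247.1], [317.0, 249.5], [310.5, 272.9]]
```

```bash
cat >> h.py <<'E'
def fr(o,yaw):
    Rz=R.from_euler('z',yaw,degrees=True).as_matrix()
    return lambda P:(np.atleast_2d(P)/1000.)@Rz.T+np.array([o[0],o[1],0])
def zoom(im,box,f,pts=[],lines=[]):
    x0,y0,x1,y1=box
    c=cv2.resize(im["color"][y0:y1,x0:x1],None,fx=f,fy=f,interpolation=cv2.INTER_CUBIC)
    for L in lines:
        q=((proj(im,L)-[x0,y0]+.5)*f-.5).round().astype(int)
        cv2.polylines(c,[q.reshape(-1,1,2)],False,(0,255,0),1)
    return c
E
python3 - <<'E'
from h import *
import pickle
t=pickle.load(open("top0.pkl","rb"));s=pickle.load(open("side0.pkl","rb"))
print("block",two(t,(351.6,208.6),s,(337,184.6)))
print("pad",two(t,(381.2,240.9),s,(370.1,176.5)))
print("lip",two(t,(235.3,217.3),s,(309.9,258.9)))
c2=lambda x,y,ox=310:((x+.5)/4.4-.5+ox,(y+.5)/4.4-.5+170)
A=[c2(*p) for p in((92,101),(291,109),(277,242),(83,236))]
for z0,z1 in((.09,.05),):
    W=[plane(t,A[0],z0),plane(t,A[1],z0),plane(t,A[2],z1),plane(t,A[3],z1)]
    W=np.array(W);print(W.round(4),W.mean(0)); 
    for d in (W[0]-W[1],W[3]-W[2]):print(np.degrees(np.arctan2(-d[0],d[1])))
print("stop strip",plane(t,c2(179,103,195),.04))
J=fr((.6565,-.144),-1.8);C=fr((.6611,.1952),2.1)
jl=[J([[-52,-75,40],[52,-75,100],[52,75,100],[-52,75,40],[-52,-75,40]]),
J([[-30.3,-20,52.5],[30.3,-20,87.5],[30.3,20,87.5],[-30.3,20,52.5],[-30.3,-20,52.5]]),
J([[-104,-105,70],[-76,-105,70],[-76,-73,70],[-104,-73,70],[-104,-105,70]])]
cl=[C([[-24,-27,56],[-24,27,56]]),C([[-24,-27,62],[-24,27,62]]),C([[35,-30,40],[35,30,40]]),C([[-18,22.5,34],[27,22.5,34]]),C([[-18,-22.5,34],[27,-22.5,34]])]
def sh(n,*a):
    cv2.imwrite(n,np.hstack(a))
sh("pics/o1.png",zoom(t,(310,170,400,255),4.4,lines=jl),zoom(t,(195,170,285,255),4.4,lines=cl))
sh("pics/o2.png",zoom(s,(300,155,390,225),4.4,lines=jl),zoom(s,(260,230,350,300),4.4,lines=cl))
E
```

```text
block (array([ 0.6564398 , -0.1448812 ,  0.06413857]), np.float64(0.00018852438325081468))
pad (array([ 0.56319   , -0.23219829,  0.06205161]), np.float64(8.868626100520845e-05))
lip (array([0.6289079 , 0.19560682, 0.0483189 ]), np.float64(0.0014738015969194323))
[[ 0.7008 -0.0815  0.09  ]
 [ 0.6969 -0.2117  0.09  ]
 [ 0.6106 -0.2084  0.05  ]
 [ 0.6134 -0.0784  0.05  ]] [ 0.65543749 -0.14500707  0.07      ]
-1.6788034772215816
-1.2455320600935638
stop strip [0.70030443 0.19766122 0.04      ]
```

View pics/o1.png

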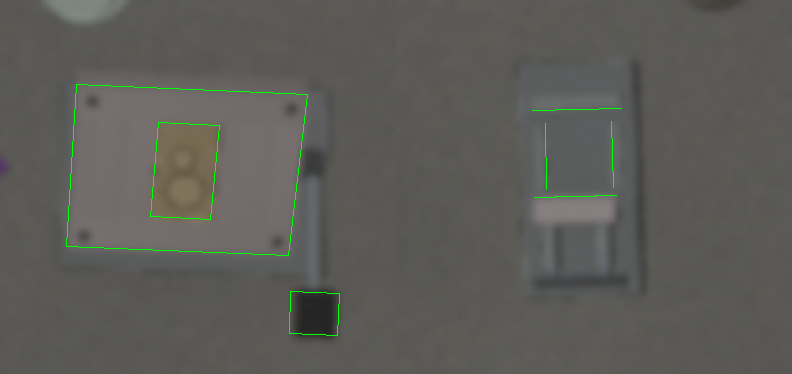

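View pics/o2.png

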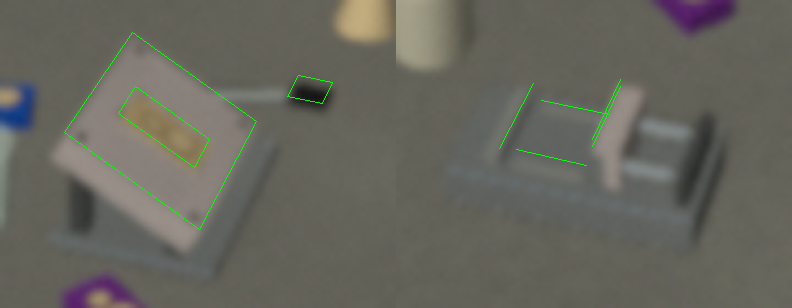

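The overlays fit well in the top view. In the side view they sit 1–2 px off, which is the calibration error. The sample is the pale block, flush in the jig's pocket. Next I'll move over the lever pad with the fingers shut.

```bash
cat >> h.py <<'E'
def rot(yaw,tilt=0):
    # tool x = frame x, y = -frame y, z down ; tilt: +x end up (normal leans to -x)
    return R.from_euler('z',yaw,degrees=True)*R.from_euler('y',-tilt,degrees=True)*R.from_matrix(np.diag([1,-1,-1.]))
E
python3 - <<'E'
from h import *
print(rel((.563,-.231,.13),rot(-1.7)),rel((.563,-.231,.198),rot(-1.7)))
E
```

```text
[ 4.5656e+01 -2.2203e+01  6.7310e+00 -2.1000e-02  1.0000e-03  4.1530e+00] [ 4.5658e+01 -2.2215e+01 -6.9000e-02 -2.1000e-02  1.0000e-03  4.1530e+00]
```

>>> apply_moves --pt "3 -1.5 0 0 0 0.3" --pt "7 -3.4 0 0 0 0.6" --pt "11 -5.3 0 0 0 1" --pt "15 -7.3 0 0 0 1.4" --pt "19 -9.2 0 0 0 1.8" --pt "23 -11.2 0 0 0 2.1" --pt "27 -13.1 0 0 0 2.5" --pt "31 -15.1 0 0 0 2.8" --pt "35 -17 0 0 0 3.2" --pt "39 -19 0 0 0 3.6" --pt "42.5 -20.7 0 0 0 3.9" --pt "44.5 -21.6 0 0 0 4.1" --pt "45.66 -22.2 0 0 0 4.15" --pt "45.66 -22.2 3 0 0 4.15" --pt "45.66 -22.2 6 0 0 4.15" --pt "45.66 -22.2 6.7 0 0 4.15" --pt "45.66 -22.2 6.7 0 0 4.15" --grip 1

```text
t: 1.8
tool_pos: [0.5616, -0.2308, 0.1284]
tool_rot: [-3.138, 0.047, 0.006]
contact_force: [0.3, 0.3, 0.8]
opening: -0.0
```

```bash
python3 - <<'E'
from h import *
import pickle
p,r,o=st();print(o["t"],p,o["opening"],o["contact_force"])
t=cam("top");s=cam("side")
print(proj(t,p),proj(s,p))
x,y=proj(s,p)[0].astype(int)
a=zoom(s,(x-35,y-35,x+35,y+35),8,lines=[[p-[.01,0,0],p+[.01,0,0]],[p,p-[0,0,.02]*np.array([1,1,1])]])
cv2.imwrite("pics/p1.png",a);cv2.imwrite("pics/p1t.png",zoom(t,(335,190,435,270),6,lines=[[p-[.01,0,0],p+[.01,0,0]],[p-[0,.01,0],p+[0,.01,0]]]))
E
```

```text
1.8 [ 0.56157099 -0.23080295  0.12841204] -4.885292879445781e-06 [0.32629949 0.31899838 0.75532911]
[[384.4456176  241.88485152]] [[371.9461885  160.12477942]]
```

View pics/p1.png

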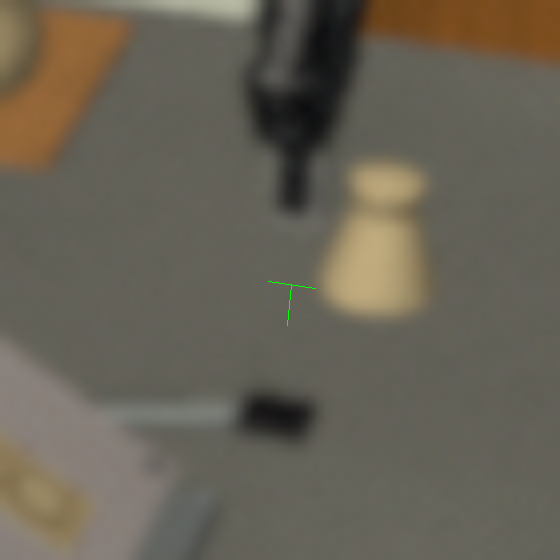

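View pics/p1t.png

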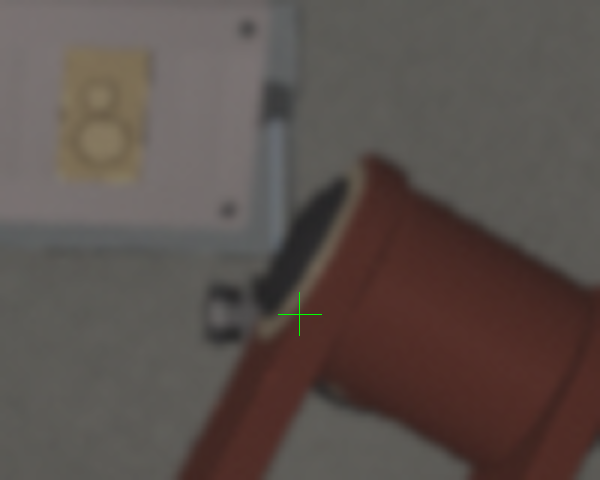

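```bash
python3 - <<'E'
from h import *
s=cam("side");s=cam("side")
p,r,o=st();print(o["t"],p,o["opening"],o["contact_force"],o["q"])
x,y=proj(s,p)[0].astype(int)
a=zoom(s,(x-35,y-35,x+35,y+35),8,lines=[[p-[.01,0,0],p+[.01,0,0]],[p,p-[0,0,.02]]])
cv2.imwrite("pics/p2.png",a)
E
```

```text
2.0 [ 0.56405677 -0.23192585  0.13257001] 0.0003267081292332895 [ 0.12663265 -0.28244303  0.1536489 ] [-5.12782510e-01  6.34289461e-02  1.71275149e+00  1.41156835e-03
  1.36317246e+00  1.08753209e+00]
```

View pics/p2.png

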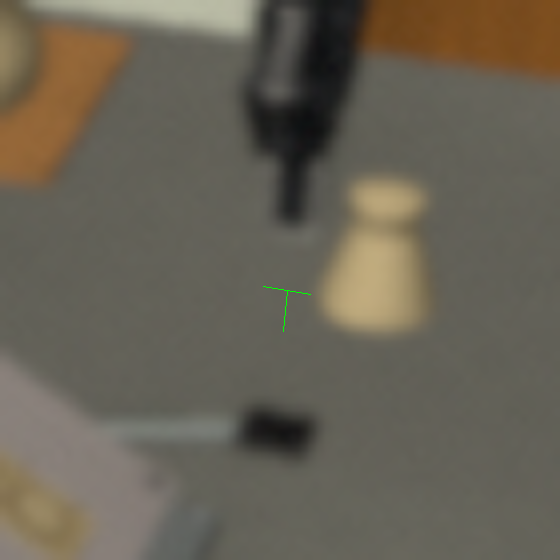

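```bash
python3 - <<'E'
from h import *
s=cam("side")
ps=np.array([st()[0]]);p=ps[0]
print(p,s["mtx"],s["D"], proj(s,p-[0,0,.01])-proj(s,p))
x,y=proj(s,p)[0].astype(int)
a=zoom(s,(x-30,y-35,x+30,y+15),12).astype(float)
a=np.clip((a-60)*3,0,255).astype(np.uint8)
cv2.imwrite("pics/p3.png",a)
E
```

```text
[ 0.56403612 -0.23182155  0.13250692] [[389.58387971   0.         318.15103611]
 [  0.         389.58387971 200.10369724]
 [  0.           0.           1.        ]] [-0.09675804  0.          0.          0.          0.        ] [[-0.22209937  2.58054476]]
```

View pics/p3.png

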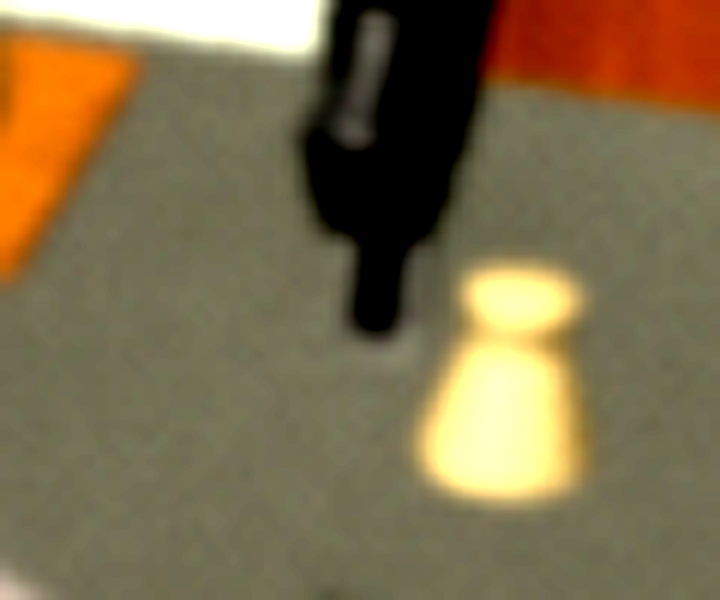

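>>> apply_moves --pt "0 0 1.5 0 0 0" --pt "0 0 3 0 0 0" --pt "0 0 4.5 0 0 0" --pt "0 0 4.5 0 0 0" --pt "0 0 4.8 0 0 0" --pt "0 0 5.1 0 0 0" --pt "0 0 5.4 0 0 0" --pt "0 0 5.7 0 0 0" --pt "0 0 5.8 0 0 0" --pt "0 0 5.8 0 0 0" --pt "0 0 5.8 0 0 0"

```text
t: 3.15
tool_pos: [0.5643, -0.2318, 0.0747]
tool_rot: [-3.141, 0.047, -0.004]
contact_force: [-0.6, -0.5, -0.2]
opening: -0.0001
```

```bash
python3 - <<'E'
from h import *
s=cam("side")
p,r,o=st();print(o["t"],p,o["contact_force"])
a=zoom(s,(300,130,400,205),8,lines=[[p-[.01,0,0],p+[.01,0,0]],[p,p-[0,0,.02]]])
cv2.imwrite("pics/p4.png",a)
E
```

```text
3.2 [ 0.56432965 -0.23190636  0.07474152] [-0.18052996  0.10669761  0.84960386]
```

View pics/p4.png

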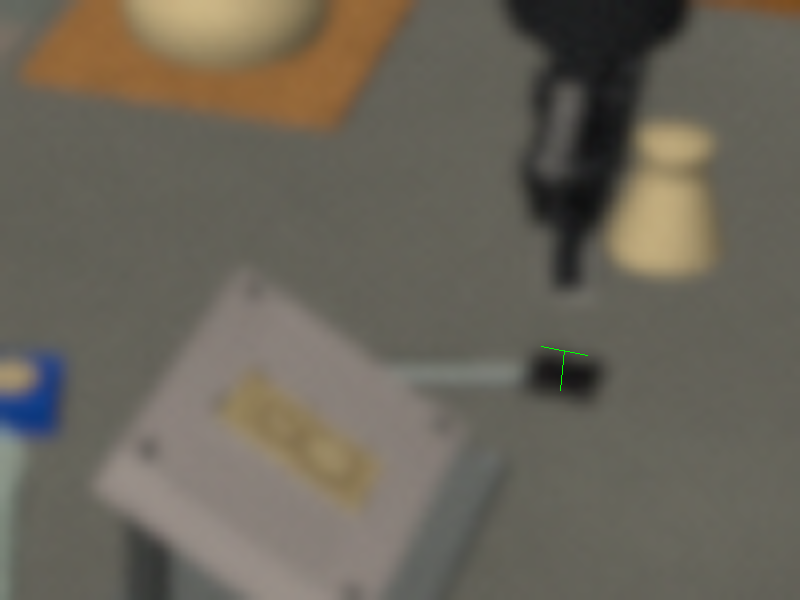

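>>> apply_moves --pt "0 0 0.3 0 0 0" --pt "0 0 0.6 0 0 0" --pt "0 0 0.9 0 0 0" --pt "0 0 1.2 0 0 0" --pt "0 0 1.2 0 0 0" --pt "0 0 1.2 0 0 0"

```text
t: 3.8
tool_pos: [0.5643, -0.2318, 0.0625]
tool_rot: [-3.141, 0.047, -0.004]
contact_force: [-0.8, 0.4, -0.8]
opening: 0.0001
```

```bash
python3 - <<'E'
from h import *
s=cam("side")
p,r,o=st();print(o["t"],p,o["contact_force"])
a=zoom(s,(300,130,400,205),8,lines=[[p-[.01,0,0],p+[.01,0,0]],[p,p-[0,0,.02]]])
cv2.imwrite("pics/p5.png",a)
E
```

```text
3.85 [ 0.56436163 -0.23189022  0.06271157] [-0.21437992  0.8593517  -0.89518555]
```

View pics/p5.png

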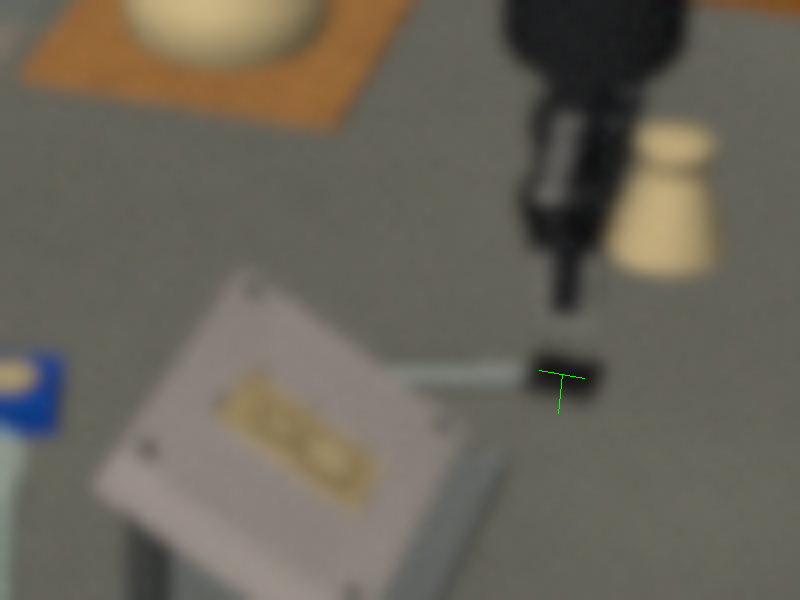

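No contact yet at z = 63 mm. The fingertips seem to end higher than the stated TCP, so I'll find the offset by touch.

>>> apply_moves --pt "0 0 0.2 0 0 0" --pt "0 0 0.4 0 0 0" --pt "0 0 0.6 0 0 0" --pt "0 0 0.8 0 0 0" --pt "0 0 0.8 0 0 0"

```text
t: 4.35
tool_pos: [0.5641, -0.2317, 0.0542]
tool_rot: [-3.141, 0.047, -0.003]
contact_force: [-0.1, -0.3, 0.3]
opening: 0.0002
```

>>> apply_moves --pt "0 0 0.2 0 0 0" --pt "0 0 0.4 0 0 0" --pt "0 0 0.6 0 0 0" --pt "0 0 0.6 0 0 0"

```text
t: 4.75
tool_pos: [0.5638, -0.2316, 0.0477]
tool_rot: [-3.14, 0.047, -0.002]
contact_force: [-0.2, 0.7, -0.0]
opening: -0.0
```

```bash
python3 - <<'E'
from h import *
s=cam("side")
p,r,o=st();print(o["t"],p,o["contact_force"])
a=zoom(s,(300,130,400,205),8,lines=[[p-[.01,0,0],p+[.01,0,0]],[p,p-[0,0,.02]]])
cv2.imwrite("pics/p6.png",a)
E
```

```text
4.8 [ 0.56396238 -0.23166343  0.04792664] [ 0.00693353  0.70083539 -0.06526208]
```

View pics/p6.png

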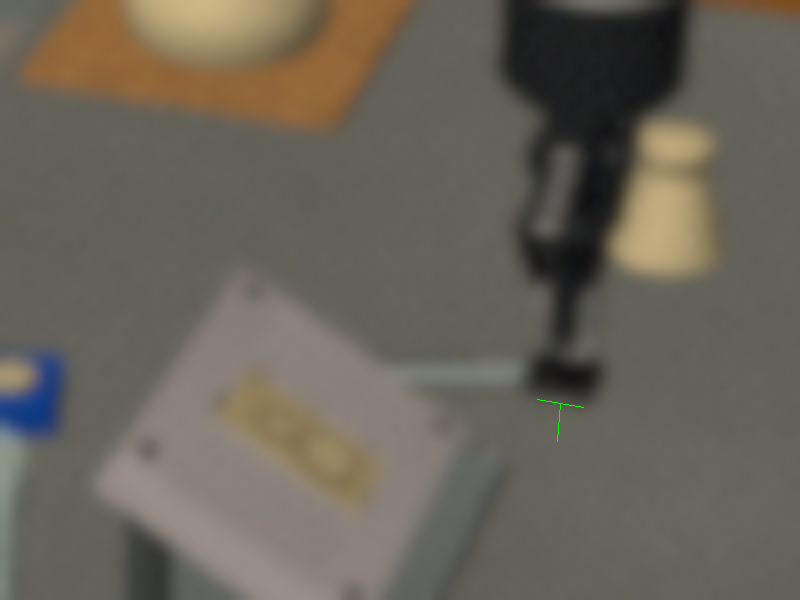

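>>> apply_moves --pt "0 0 0.2 0 0 0" --pt "0 0 0.3 0 0 0" --pt "0 0 0.3 0 0 0"

```text
t: 5.1
tool_pos: [0.5638, -0.2315, 0.0446]
tool_rot: [-3.14, 0.047, -0.002]
contact_force: [0.3, 0.3, 0.1]
opening: -0.0001
```

>>> apply_moves --pt "0 0 0.2 0 0 0" --pt "0 0 0.3 0 0 0" --pt "0 0 0.3 0 0 0"

```text
t: 5.4
tool_pos: [0.5636, -0.2314, 0.0413]
tool_rot: [-3.14, 0.047, -0.001]
contact_force: [-0.1, -0.0, -0.1]
opening: -0.0001
```

>>> apply_moves --pt "0 0 0.2 0 0 0" --pt "0 0 0.3 0 0 0" --pt "0 0 0.3 0 0 0"

```text
t: 5.7
tool_pos: [0.5634, -0.2313, 0.038]
tool_rot: [-3.14, 0.047, -0.001]
contact_force: [0.4, -0.4, -0.5]
opening: -0.0001
```

>>> apply_moves --pt "0 0 0.2 0 0 0" --pt "0 0 0.3 0 0 0" --pt "0 0 0.3 0 0 0"

```text
t: 6.0
tool_pos: [0.5636, -0.2315, 0.0358]
tool_rot: [-3.14, 0.047, -0.001]
contact_force: [-2.3, 0.4, 4.6]
opening: -0.0002
```

```bash
python3 - <<'E'
from h import *
s=cam("side")
p,r,o=st();print(o["t"],p,o["contact_force"])
a=zoom(s,(300,130,400,205),8,lines=[[p-[.01,0,0],p+[.01,0,0]],[p,p-[0,0,.02]]])
cv2.imwrite("pics/p7.png",a)
E
```

```text
6.05 [ 0.56362055 -0.23152004  0.03580805] [-2.11861889  1.61267611  4.4743274 ]
```

View pics/p7.png

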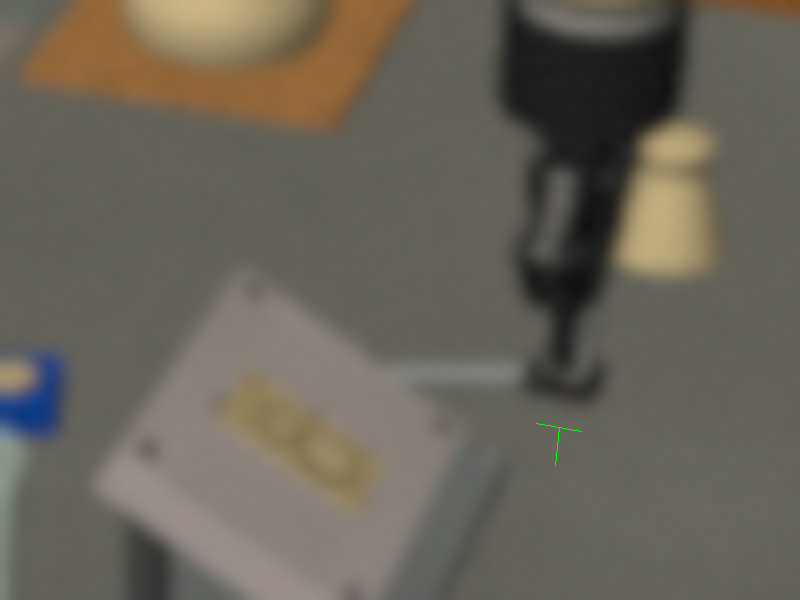

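Contact comes at a reported z of 36 mm, where the pad top should be at 70 mm. So the real tips are about 33 mm behind the reported TCP. I'll keep pressing under force feedback and work out the tool offset afterwards.

>>> apply_moves --pt "0 0 0.3 0 0 0" --pt "0 0 0.6 0 0 0" --pt "0 0 0.9 0 0 0" --pt "0 0 1.2 0 0 0" --pt "0 0 1.5 0 0 0" --pt "0 0 1.5 0 0 0"

```text
t: 6.65
tool_pos: [0.5621, -0.2316, 0.0208]
tool_rot: [-3.14, 0.046, 0.005]
contact_force: [-6.3, -0.1, 5.7]
opening: 0.0001
```

```bash
python3 - <<'E'
from h import *
s=cam("side")
p,r,o=st();print(o["t"],p,o["contact_force"],o["wrist_torque"])
a=zoom(s,(300,130,400,205),8,lines=[[p-[.01,0,0],p+[.01,0,0]],[p,p-[0,0,.02]]])
cv2.imwrite("pics/p8.png",a)
E
```

```text
6.7 [ 0.56231056 -0.23158983  0.0208315 ] [-5.11683528  0.01746276  4.95012535] [ 0.01181564  0.80136559 -0.01558087]
```

View pics/p8.png

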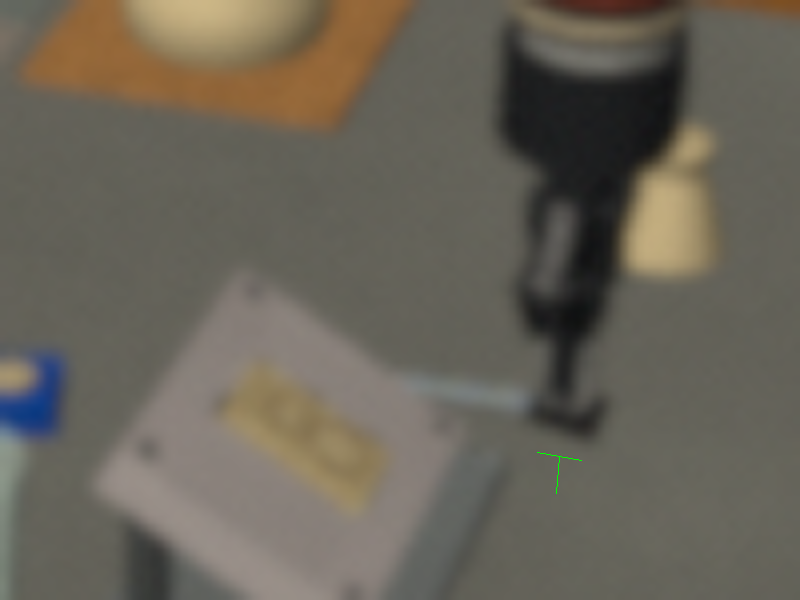

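The lever is going down and the block is rising. I'll continue.

>>> apply_moves --pt "0 0 0.3 0 0 0" --pt "0 0 0.6 0 0 0" --pt "0 0 0.9 0 0 0" --pt "0 0 1.2 0 0 0" --pt "0 0 1.5 0 0 0" --pt "0 0 1.5 0 0 0"

```text
t: 7.3
tool_pos: [0.5619, -0.2316, 0.0061]
tool_rot: [-3.14, 0.046, 0.006]
contact_force: [-2.7, -0.1, 4.9]
opening: 0.0
```

>>> apply_moves --pt "0 0 0.2 0 0 0" --pt "0 0 0.4 0 0 0" --pt "0 0 0.4 0 0 0"

```text
t: 7.6
tool_pos: [0.5621, -0.2318, 0.0047]
tool_rot: [-3.14, 0.046, 0.007]
contact_force: [-8.5, 3.7, 14.9]
opening: 0.0002
```

```bash
python3 - <<'E'
from h import *
s=cam("side")
p,r,o=st();print(o["t"],p,o["contact_force"],o["wrist_torque"])
a=zoom(s,(300,130,400,205),8,lines=[[p-[.01,0,0],p+[.01,0,0]],[p,p-[0,0,.02]]])
cv2.imwrite("pics/p9.png",a)
E
```

```text
7.65 [ 0.56203866 -0.23176182  0.00467117] [-7.47297302  2.33843505 15.33541343] [ 0.59921891  1.20544945 -0.02466099]
```

View pics/p9.png

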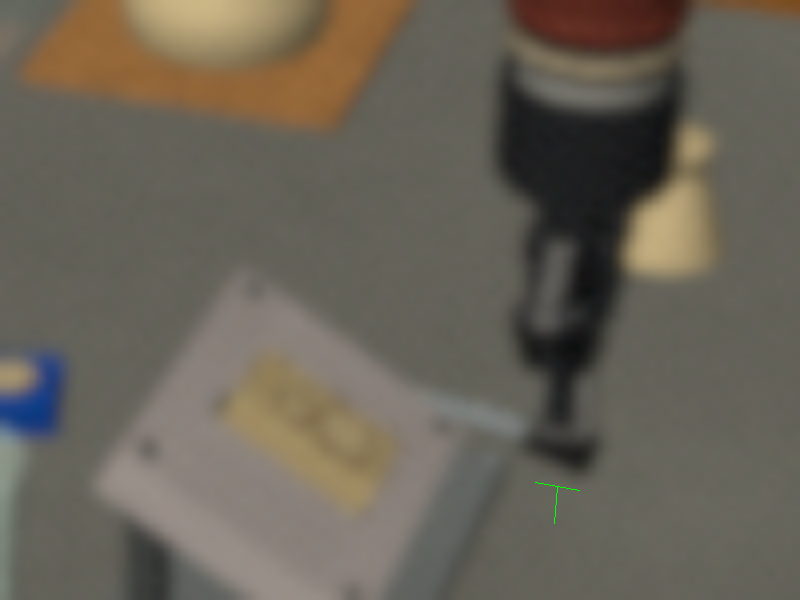

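>>> apply_moves --pt "0 0 0.2 0 0 0" --pt "0 0 0.3 0 0 0" --pt "0 0 0.3 0 0 0"

```text
t: 7.95
tool_pos: [0.562, -0.2318, 0.0046]
tool_rot: [-3.139, 0.045, 0.009]
contact_force: [-10.1, 3.6, 18.1]
opening: 0.0001
```

>>> apply_moves --pt "0 0 -2 0 0 0" --pt "0 0 -5 0 0 0" --pt "0 0 -9 0 0 0" --pt "0 0 -13 0 0 0" --pt "0 0 -17 0 0 0" --pt "0 0 -20 0 0 0" --pt "0 0 -20 0 0 0" --pt "0 0 -20 0 0 0"

```text
t: 8.75
tool_pos: [0.5635, -0.2323, 0.205]
tool_rot: [-3.14, 0.045, 0.007]
contact_force: [-1.0, 0.9, -1.6]
opening: -0.0003
```

```bash
python3 - <<'E'
from h import *
t=cam("top");s=cam("side")
p,r,o=st();print(o["t"],p,o["contact_force"])
print(proj(t,p),proj(s,p))
J=fr((.6565,-.144),-1.7)
n=np.array([-.5,0,.866])*14
b=lambda u:np.array([[-30.3,-20,52.5],[30.3,-20,87.5],[30.3,20,87.5],[-30.3,20,52.5],[-30.3,-20,52.5]])+n*u
pt=[[p-[.01,0,0],p+[.01,0,0]],[p,p-[0,0,.02]]]
cv2.imwrite("pics/q1.png",zoom(s,(295,100,395,225),4.8,lines=[J(b(1))]+pt))
cv2.imwrite("pics/q1t.png",zoom(t,(310,170,430,260),6,lines=[J(b(1))]+pt))
E
```

```text
8.85 [ 0.56229631 -0.2316097   0.20231954] [-0.30646557  0.21922456 -1.01133007]
[[389.32418098 242.16160042]] [[373.4871145  140.25459806]]
```

View pics/q1.png

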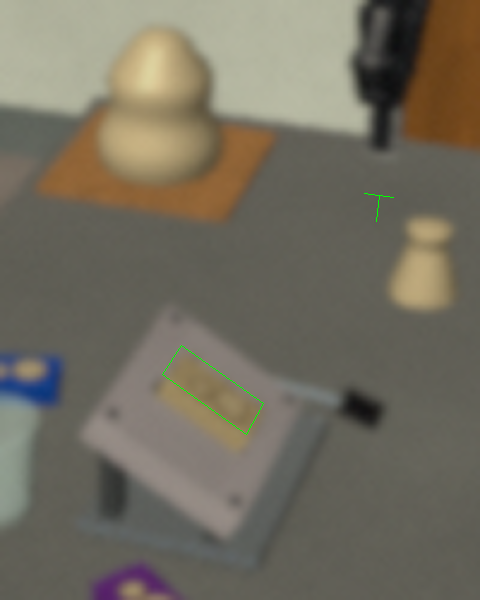

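View pics/q1t.png

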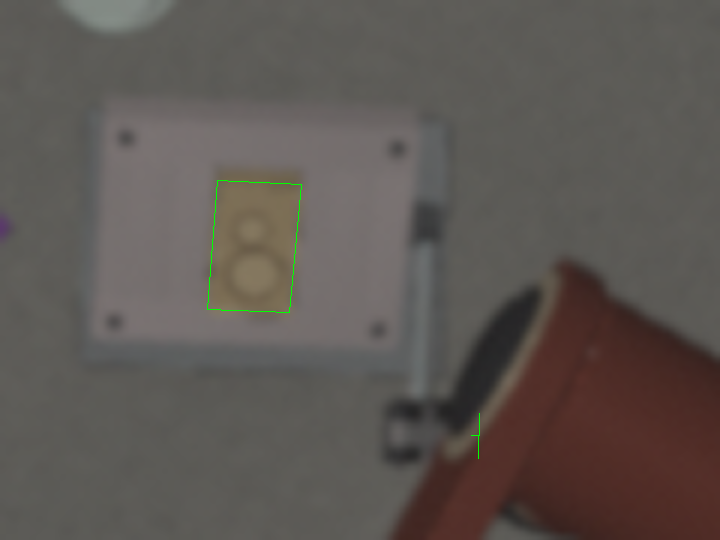

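The lever is fully down and the block is raised, matching the +14 mm outline in the top view. Next I'll tilt the tool 30° above the block with the fingers partly open, and check there whether the offset runs along the tool's axis.

```bash
cat >> h.py <<'E'
D=.0325
def reltip(P,Rw): return rel(np.array(P)+D*Rw.apply([0,0,1]),Rw)
J=fr((.6565,-.144),-1.7)
C=fr((.6611,.1952),2.1)
n=np.array([-.5,0,.8660254])
E
python3 - <<'E'
from h import *
print(reltip(J(np.array([0,0,70])+n*90)[0],rot(-1.7,30)))
E
```

```text
[ 6.361e+00 -9.004e+00  8.226e+00 -3.900e-02  6.101e+00 -1.000e-03]
```

>>> apply_moves --pt "1 -2 0 0 1.2 0" --pt "2 -4 1 0 2.4 0" --pt "3 -6 2 0 3.6 0" --pt "4.5 -8 4 0 4.8 0" --pt "6 -9 6 0 6 0" --pt "6.36 -9 8.2 0 6.1 0" --pt "6.36 -9 8.2 0 6.1 0" --pt "6.36 -9 8.2 0 6.1 0" --pt "6.36 -9 8.2 0 6.1 0" --grip 0.3 --squeeze 60

```text
t: 9.75
tool_pos: [0.6287, -0.1439, 0.1216]
tool_rot: [3.028, -0.045, 0.814]
contact_force: [-0.5, -0.4, 0.2]
opening: 0.0598
```

```bash
python3 - <<'E'
from h import *
t=cam("top");s=cam("side")
p,r,o=st();print(o["t"],p,o["contact_force"],o["opening"])
z=r.apply([0,0,1]);y=r.apply([0,1,0]); tip=p-D*z; print(tip,z,y, r.apply([1,0,0]))
w=p-[0,0,0]+[0,0,D]
L=[[p-.03*y,p+.03*y],[p,tip],[tip-.03*y,tip+.03*y]]
cv2.imwrite("pics/r1.png",zoom(s,(295,110,395,205),6.2,lines=L))
cv2.imwrite("pics/r1t.png",zoom(t,(310,170,430,260),6,lines=L))
print(proj(s,p),proj(s,tip),proj(s,w))
E
```

```text
9.85 [ 0.62895601 -0.14397752  0.12223643] [-0.87087423  0.62907728  0.28294293] 0.05975374525659575
[ 0.61263978 -0.14356083  0.15034083] [ 0.5020377  -0.01282129 -0.86475069] [-0.02917717 -0.99957201 -0.0021188 ] [ 0.86435342 -0.0262947   0.50219692]
[[345.4966842  171.33433736]] [[350.74458033 164.7570418 ]] [[345.87210685 162.65382634]]
```

View pics/r1.png

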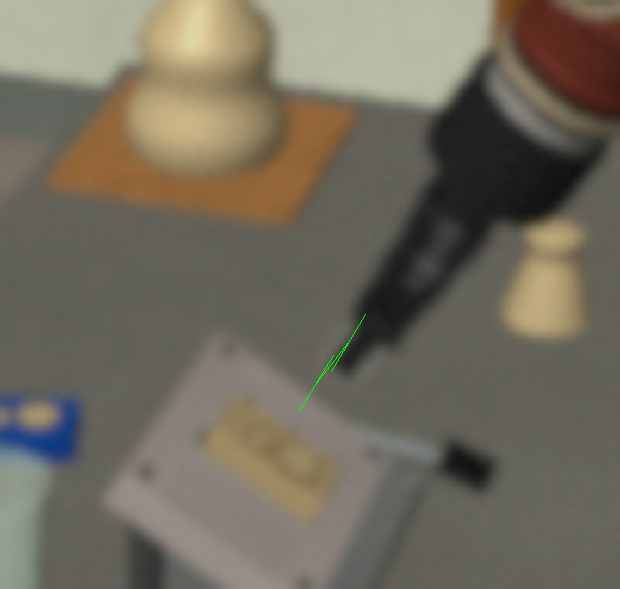

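View pics/r1t.png

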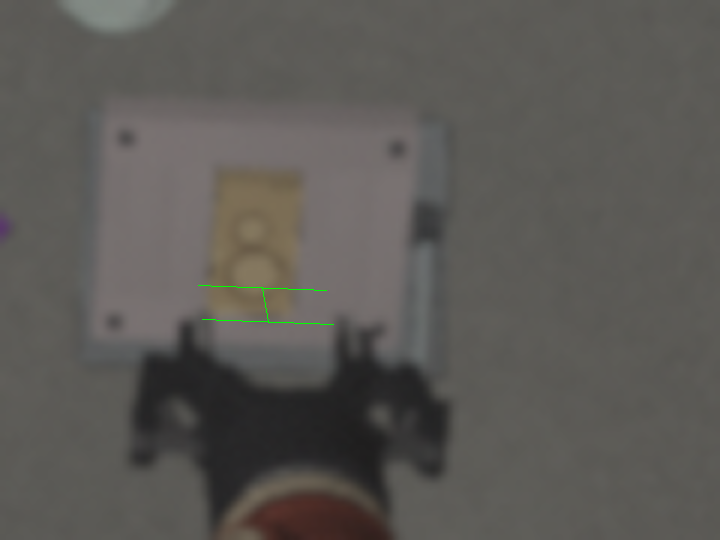

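Both views show the tilt is right, and the fingertips lie on the offset-corrected line in the top view at about (190,320) and (342,320). So the offset runs along the tool axis. I'll measure the raised block and then descend.

```bash
python3 - <<'E'
from h import *
t=cam("top")
x0,y0=330,185
c=cv2.resize(t["color"][y0:225,x0:380],None,fx=8,fy=8,interpolation=cv2.INTER_CUBIC).astype(int)
m=((c[...,2]-c[...,0])>25).astype(np.uint8)
k=max(cv2.findContours(m,0,1)[0],key=cv2.contourArea)
b=(cv2.boxPoints(cv2.minAreaRect(k))+.5)/8-.5+[x0,y0]
print(b.round(1).tolist())
E1=J(np.array([[-30.3,-20,52.5],[30.3,-20,87.5],[30.3,20,87.5],[-30.3,20,52.5]])+n*14)
print(proj(t,E1).round(1).tolist())
for h in (30,10,4,0): print(h,reltip(J(np.array([0,0,70])+n*h)[0],rot(-1.7,30)))
E
```

```text
[[344.0, 221.4], [346.2, 197.5], [360.1, 198.8], [357.9, 222.7]]
[[357.7, 221.7], [359.8, 200.2], [345.8, 199.6], [344.0, 221.1]]
30 [-0.227 -0.062  6.144 -0.024 -0.028 -0.007]
10 [-2.320e-01 -5.800e-02  8.144e+00 -2.400e-02 -2.800e-02 -7.000e-03]
4 [-2.330e-01 -5.700e-02  8.744e+00 -2.400e-02 -2.800e-02 -7.000e-03]
0 [-2.340e-01 -5.600e-02  9.144e+00 -2.400e-02 -2.800e-02 -7.000e-03]
```

>>> apply_moves --pt "-0.2 -0.06 2 0 0 0" --pt "-0.23 -0.06 4 0 0 0" --pt "-0.23 -0.06 6 0 0 0" --pt "-0.23 -0.06 7 0 0 0" --pt "-0.23 -0.06 7.8 0 0 0" --pt "-0.23 -0.06 8.3 0 0 0" --pt "-0.23 -0.06 8.74 0 0 0" --pt "-0.23 -0.06 8.74 0 0 0" --pt "-0.23 -0.06 8.74 0 0 0"

```text
t: 10.8
tool_pos: [0.6709, -0.1445, 0.0459]
tool_rot: [3.027, -0.045, 0.816]
contact_force: [0.6, -0.5, -0.1]
opening: 0.0599
```

```bash
python3 - <<'E'
from h import *
t=cam("top");s=cam("side")
p,r,o=st();print(o["t"],p,o["contact_force"],o["opening"])
z=r.apply([0,0,1]);y=r.apply([0,1,0]); tip=p-D*z
L=[[tip-.03*y,tip+.03*y]]
cv2.imwrite("pics/r2.png",np.hstack([zoom(s,(305,140,375,205),6,lines=L)[:390],zoom(t,(320,180,385,245),6,lines=L)]))
for h in (3,0): print(h,reltip(J(np.array([0,0,70])+n*h)[0],rot(-1.7,30)))
E
```

```text
10.9 [ 0.67094433 -0.14453185  0.04600432] [-0.26917407  0.7276553  -0.16928063] 0.05967933003927111
3 [-0.052 -0.01   0.149 -0.021 -0.037 -0.005]
0 [-0.053 -0.009  0.449 -0.021 -0.037 -0.005]
```

View pics/r2.png

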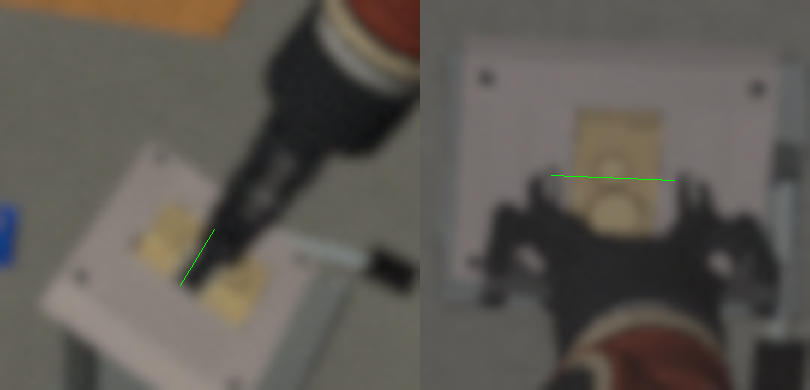

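The fingers straddle the block evenly, with the left finger at (548,180), the right at (690,185) and the block between 572 and 662. I'll ease down and close.

>>> apply_moves --pt "-0.05 0 0.15 0 0 0" --pt "-0.05 0 0.3 0 0 0" --pt "-0.05 0 0.35 0 0 0" --pt "-0.05 0 0.35 0 0 0"

```text
t: 11.3
tool_pos: [0.6722, -0.1445, 0.0425]
tool_rot: [3.028, -0.045, 0.816]
contact_force: [0.2, -0.1, -0.0]
opening: 0.0596
```

>>> apply_moves --pt "0 0 0 0 0 0" --pt "0 0 0 0 0 0" --pt "0 0 0 0 0 0" --pt "0 0 0 0 0 0" --pt "0 0 0 0 0 0" --pt "0 0 0 0 0 0" --pt "0 0 0 0 0 0" --grip 1 --squeeze 70

```text
t: 12.0
tool_pos: [0.6721, -0.1445, 0.0427]
tool_rot: [3.028, -0.045, 0.816]
contact_force: [-4.6, 1.4, 4.1]
opening: 0.0381
```

```bash
python3 - <<'E'
from h import *
p,r,o=st();print(o["t"],p,o["contact_force"],o["opening"])
z=r.apply([0,0,1]);tip=p-D*z
# tip in jig frame
q=R.from_euler('z',1.7,degrees=True).apply(tip-[.6565,-.144,.07]);print("tip jig",q*1000,"along slope",q@[.866,0,.5]*1000,"normal",q@n*1000)
E
```

```text
12.0 [ 0.67208582 -0.14448138  0.04271575] [-4.55447178  1.36147269  4.12232797] 0.03812918328505977
tip jig [-0.73360546 -0.08580964  0.81698231] along slope -0.22681117601099685 normal 1.0743301623906394
```

Opening reads 38 mm, so the block is gripped. I'll lift it square to the face.

>>> apply_moves --pt "0 0 -0.5 0 0 0" --pt "0 0 -1 0 0 0" --pt "0 0 -2 0 0 0" --pt "0 0 -4 0 0 0" --pt "0 0 -6 0 0 0" --pt "0 0 -8 0 0 0" --pt "0 0 -8 0 0 0" --pt "0 0 -8 0 0 0"

```text
t: 12.8
tool_pos: [0.6319, -0.1436, 0.1125]
tool_rot: [3.027, -0.045, 0.817]
contact_force: [0.5, 1.2, -0.7]
opening: 0.0379
```

```bash
python3 - <<'E'
from h import *
t=cam("top");s=cam("side")
p,r,o=st();print(o["t"],p,o["contact_force"],o["opening"])
z=r.apply([0,0,1]);y=r.apply([0,1,0]); tip=p-D*z
X=r.apply([1,0,0])
bb=p-.0254*z-.0013*X
L=[np.array([bb+a*.035*X+b*.02*y-h*z for a,b in((-1,-1),(1,-1),(1,1),(-1,1),(-1,-1))]) for h in(0,.02)]
cv2.imwrite("pics/r3.png",np.hstack([zoom(s,(295,120,375,195),6,lines=L)[:450],zoom(t,(315,185,375,260),6,lines=L)]))
E
```

```text
12.9 [ 0.63140463 -0.14316875  0.11073146] [ 0.1031629   0.09629524 -0.92162652] 0.03800937935392508
```

View pics/r3.png

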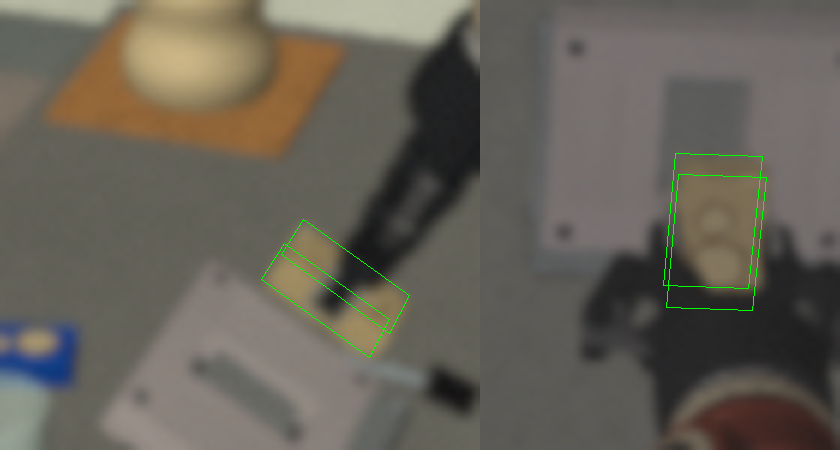

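The block is held squarely and the model outline matches in both views. Before travelling I'll refine the cradle position from the top view using intensity profiles.

```bash
python3 - <<'E'
from h import *
t=cam("top")
ims=[cam("top")["color"].astype(float) for _ in range(4)]
g=np.mean(ims+[t["color"]],0).mean(2).astype(np.float32)
c=np.mean(ims,0)
def prof(P0,P1,z,N=200,w=None):
    # average over lateral offsets w list
    out=[]
    for dw in w:
        a=np.array(P0,float)+dw;b=np.array(P1,float)+dw
        L=np.array([a+(b-a)*k/(N-1) for k in range(N)]);
        q=proj(t,C(np.c_[L,np.full(N,z)])).astype(np.float32)
        out.append(cv2.remap(g,q[:,0].reshape(1,-1),q[:,1].reshape(1,-1),cv2.INTER_CUBIC)[0])
    return np.mean(out,0)
# across rails, z=34, x in -10..20
pr=prof((0,-45),(0,45),34,91,[np.array([x,0]) for x in range(-5,22,3)])
print("rails y:",[(int(y),int(v)) for y,v in zip(range(-45,46),pr)])
pr=prof((-60,0),(60,0),40,121,[np.array([0,y]) for y in range(-15,16,3)])
print("z40 x:",[(int(y),int(v)) for y,v in zip(range(-60,61),pr)][70:])
pr=prof((-60,0),(60,0),62,121,[np.array([0,y]) for y in range(-15,16,3)])
print("z62 x:",[(int(y),int(v)) for y,v in zip(range(-60,61),pr)][:65])
a=np.clip((c[170:250,205:270]-50)*2,0,255).astype(np.uint8)
cv2.imwrite("pics/cr.png",cv2.resize(a,None,fx=7,fy=7,interpolation=cv2.INTER_CUBIC))
E
```

```text
rails y: [(-45, 86), (-44, 82), (-43, 78), (-42, 74), (-41, 73), (-40, 75), (-39, 78), (-38, 83), (-37, 87), (-36, 90), (-35, 93), (-34, 94), (-33, 94), (-32, 94), (-31, 94), (-30, 94), (-29, 95), (-28, 98), (-27, 100), (-26, 103), (-25, 104), (-24, 105), (-23, 105), (-22, 103), (-21, 101), (-20, 99), (-19, 97), (-18, 96), (-17, 95), (-16, 95), (-15, 95), (-14, 95), (-13, 95), (-12, 95), (-11, 95), (-10, 95), (-9, 95), (-8, 95), (-7, 95), (-6, 95), (-5, 94), (-4, 94), (-3, 94), (-2, 94), (-1, 94), (0, 94), (1, 94), (2, 94), (3, 94), (4, 94), (5, 94), (6, 94), (7, 94), (8, 94), (9, 94), (10, 94), (11, 94), (12, 94), (13, 94), (14, 94), (15, 94), (16, 94), (17, 94), (18, 94), (19, 93), (20, 93), (21, 94), (22, 96), (23, 98), (24, 101), (25, 104), (26, 105), (27, 105), (28, 105), (29, 103), (30, 101), (31, 99), (32, 98), (33, 96), (34, 96), (35, 95), (36, 95), (37, 95), (38, 95), (39, 95), (40, 94), (41, 93), (42, 92), (43, 91), (44, 91), (45, 91)]
z40 x: [(10, 94), (11, 94), (12, 94), (13, 94), (14, 94), (15, 94), (16, 94), (17, 95), (18, 95), (19, 95), (20, 95), (21, 95), (22, 95), (2
[... 414 characters left out ...]
94), (-58, 94), (-57, 94), (-56, 94), (-55, 94), (-54, 94), (-53, 94), (-52, 93), (-51, 93), (-50, 93), (-49, 93), (-48, 92), (-47, 93), (-46, 94), (-45, 95), (-44, 99), (-43, 103), (-42, 108), (-41, 115), (-40, 121), (-39, 125), (-38, 129), (-37, 131), (-36, 132), (-35, 132), (-34, 133), (-33, 133), (-32, 132), (-31, 132), (-30, 132), (-29, 130), (-28, 129), (-27, 126), (-26, 121), (-25, 117), (-24, 112), (-23, 106), (-22, 102), (-21, 98), (-20, 96), (-19, 95), (-18, 94), (-17, 94), (-16, 94), (-15, 94), (-14, 94), (-13, 94), (-12, 94), (-11, 94), (-10, 94), (-9, 94), (-8, 94), (-7, 94), (-6, 94), (-5, 94), (-4, 94), (-3, 94), (-2, 94), (-1, 94), (0, 94), (1, 94), (2, 94), (3, 94), (4, 94)]
```

View pics/cr.png

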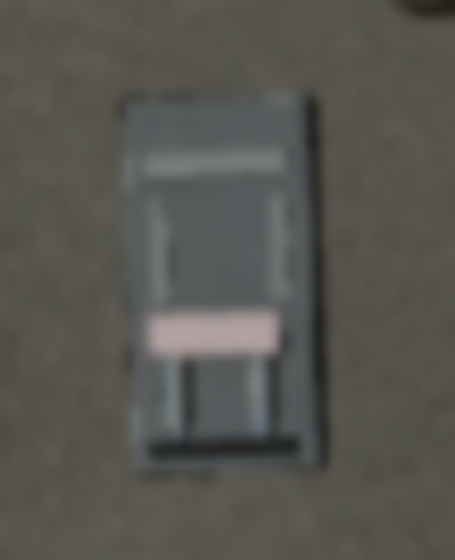

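```bash
python3 - <<'E'
from h import *
t=cam("top")
c=np.mean([t["color"].astype(float)]+[cam("top")["color"] for _ in range(4)],0).astype(np.float32)
def prof(xs,ys,z):
    out=[]
    q=proj(t,C(np.array([[x,y,z] for x in xs for y in ys]))).astype(np.float32)
    v=np.stack([cv2.remap(c[...,k].copy(),q[:,0].reshape(1,-1),q[:,1].reshape(1,-1),cv2.INTER_CUBIC)[0] for k in range(3)],1)
    return v.mean(1).reshape(len(xs),len(ys)),(v[:,2]-v[:,1]).reshape(len(xs),len(ys))
ys=np.arange(-45,45.1,.5)
def half(p):
    m=p[len(p)//2-30:len(p)//2+30].mean(); i=len(p)//2
    lo=np.r_[p[10:25],].mean();hi=p[-25:-10].mean()
    a=[k for k in range(i) if p[k]<(m+lo)/2][-1];b=[k for k in range(i,len(p)) if p[k]<(m+hi)/2][0]
    return ys[a],ys[b]
for nm,xs,z in(("stop",[39,40,41,42],40),):
    print(nm,half(prof(xs,ys,z)[0].mean(0)))
for x in (-38,-34,-30,-27): print("lip",x,half(prof([x],ys,62)[0][0]))
for x in (-15,-8,0,8,16,24):
    p=prof([x-2,x,x+2],ys,34)[0].mean(0); i=len(ys)//2
    print("rail",x,ys[20+np.argmax(p[20:i-20])],ys[i+20+np.argmax(p[i+20:-20])])
for y in(-20,-10,0,10,20):
    xs=np.arange(25,55,.5);p=prof(xs,[y],40)[0][:,0];k=np.argmax(p);print("stop x peak",y,xs[k], xs[[j for j in range(k) if p[j]<(p[k]+94)/2][-1]])
    xs=np.arange(-50,-10,.5);p=prof(xs,[y],62)[0][:,0];print("  lip edges",xs[[j for j in range(len(p)) if p[j]>113][0]],xs[[j for j in range(len(p)) if p[j]>113][-1]])
E
```

```text
stop (np.float64(-29.5), np.float64(30.5))
lip -38 (np.float64(-26.0), np.float64(28.5))
lip -34 (np.float64(-26.0), np.float64(28.0))
lip -30 (np.float64(-26.5), np.float64(28.0))
lip -27 (np.float64(-26.5), np.float64(28.0))
rail -15 -24.5 26.5
rail -8 -23.5 27.0
rail 0 -23.5 27.0
rail 8 -24.5 26.5
rail 16 -23.5 27.0
rail 24 -23.5 27.5
stop x peak -20 40.0 35.5
  lip edges -41.5 -24.5
stop x peak -10 40.5 36.0
  lip edges -41.0 -24.0
stop x peak 0 40.0 35.5
  lip edges -41.0 -24.5
stop x peak 10 40.0 35.0
  lip edges -41.0 -24.0
stop x peak 20 39.0 34.5
  lip edges -42.0 -24.5
```

```bash
cat >> h.py <<'E'
YC=2.3
C=fr((.6613,.1961),YC)
def cr(xtop,zb,th,dy=0):
    "reported TCP target: block's lower -x top corner at xtop (mm, cradle), bottom corner zb above floor"
    s,c_=np.sin(np.radians(th)),np.cos(np.radians(th))
    X=np.array([c_,0,s]);N=np.array([-s,0,c_])
    B=np.array([xtop+20*s,dy,30+zb])+35*X
    p=B+1.3*X-25.4*N
    return rel(C(p)[0],rot(YC,th))
def crpos():
    "block in the cradle frame from reported pose"
    p,r,o=st();X,Y,Z=r.as_matrix().T
    B=p-.0013*X-.0254*Z
    f=lambda v:(R.from_euler('z',-YC,degrees=True).apply(v-[.6613,.1961,.03])*1000).round(1)
    print("t",o["t"],"F",np.round(o["contact_force"],1),"open",round(o["opening"],4))
    print("top-left",f(B-.035*X-.02*Z),"bot-left",f(B-.035*X),"bot-right",f(B+.035*X),"tilt",np.degrees(np.arcsin(X[2])).round(2),"yaw",np.degrees(np.arctan2(X[1],X[0])).round(2),"roll",np.degrees(np.arcsin(Y[2])).round(2))
E
python3 - <<'E'
from h import *
crpos();print(cr(-14,70,15))
p,r,o=st()
print(rel([p[0]-.02,p[1],p[2]+.09]))
E
```

```text
t 13.4 F [ 0.3  0.6 -1.2] open 0.0381
top-left [ -97.1 -334.4  102.7] bot-left [ -87.  -335.    85.4] bot-right [ -26.7 -339.3  120.6] tilt 30.14 yaw -1.73 roll -0.12
[  3.14  -34.244   5.008   0.283  -3.028  -0.742]
[ 2.791  0.039 -8.787  0.     0.     0.   ]
```

>>> apply_moves --pt "0.5 -1 -1.5 0 0 0" --pt "1 -4 -3 0 -0.4 0" --pt "1 -8 -3 0.1 -0.8 -0.2" --pt "1.5 -12 -2.5 0.1 -1.2 -0.3" --pt "1.8 -16 -1.5 0.1 -1.6 -0.4" --pt "2 -20 -0.5 0.2 -2 -0.5" --pt "2.4 -24 1 0.2 -2.4 -0.6" --pt "2.8 -28 2.5 0.3 -2.8 -0.7" --pt "3 -31 4 0.3 -3.03 -0.74" --pt "3.1 -33.5 5 0.3 -3.03 -0.74" --pt "3.14 -34.2 5 0.28 -3.03 -0.74" --pt "3.14 -34.24 5 0.28 -3.03 -0.74" --pt "3.14 -34.24 5 0.28 -3.03 -0.74" --pt "3.14 -34.24 5 0.28 -3.03 -0.74"

```text
t: 14.8
tool_pos: [0.6943, 0.1962, 0.0858]
tool_rot: [-3.109, -0.06, -0.411]
contact_force: [-0.1, 0.1, -0.7]
opening: 0.0381
```

```bash
cat > look.py <<'E'
from h import *
import sys
t=cam("top");s=cam("side")
crpos()
p,r,o=st();X,Y,Z=r.as_matrix().T;bb=p-.0013*X-.0254*Z
L=[np.array([bb+a*.035*X+b*.02*Y-h*Z for a,b in((-1,-1),(1,-1),(1,1),(-1,1),(-1,-1))]) for h in(0,.02)] if len(sys.argv)>2 else []
a=zoom(s,(262,215,342,290),6,lines=L);b=zoom(t,(205,180,265,255),6,lines=L)
cv2.imwrite("pics/%s.png"%sys.argv[1],np.hstack([a,b]))
E
python3 look.py s1 1; python3 - <<'E'
from h import *
print(cr(-14,20,15),cr(-14,3,15))
E
```

```text
t 14.9 F [-0.4  0.1 -0.7] open 0.0379
top-left [-13.9  -1.1  90.1] bot-left [-8.7 -1.1 70.8] bot-right [58.9 -1.2 89. ] tilt 15.04 yaw 2.21 roll 0.01
[-1.332 -0.118  4.905  0.006 -0.009 -0.018] [-1.774e+00 -1.190e-01  6.546e+00  6.000e-03 -9.000e-03 -1.800e-02]
```

View pics/s1.png

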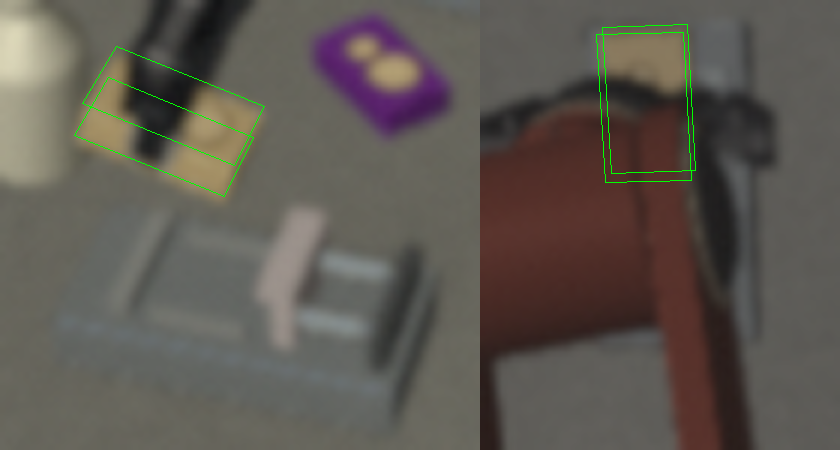

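>>> apply_moves --pt "-0.5 -0.12 1.6 0 0 0" --pt "-0.9 -0.12 3.3 0 0 0" --pt "-1.33 -0.12 4.9 0 0 0" --pt "-1.5 -0.12 5.5 0 0 0" --pt "-1.65 -0.12 6.1 0 0 0" --pt "-1.77 -0.12 6.55 0 0 0" --pt "-1.77 -0.12 6.55 0 0 0" --pt "-1.77 -0.12 6.55 0 0 0"

```text
t: 15.7
tool_pos: [0.6947, 0.1976, 0.0185]
tool_rot: [-3.109, -0.06, -0.412]
contact_force: [0.5, 0.2, -0.8]
opening: 0.0379
```

```bash
python3 look.py s2 ; python3 - <<'E'
from h import *
print(cr(-22,2.5,15),cr(-30,2,15))
E
```

```text
t 15.8 F [-1.4 -0.8  0.1] open 0.0381
top-left [-13.3   0.2  23.2] bot-left [-8.1  0.2  3.9] bot-right [59.5  0.1 22.2] tilt 15.13 yaw 2.21 roll -0.01
[-0.883  0.018 -0.083  0.003 -0.027 -0.018] [-1.668  0.02  -0.244  0.003 -0.027 -0.018]
```

View pics/s2.png

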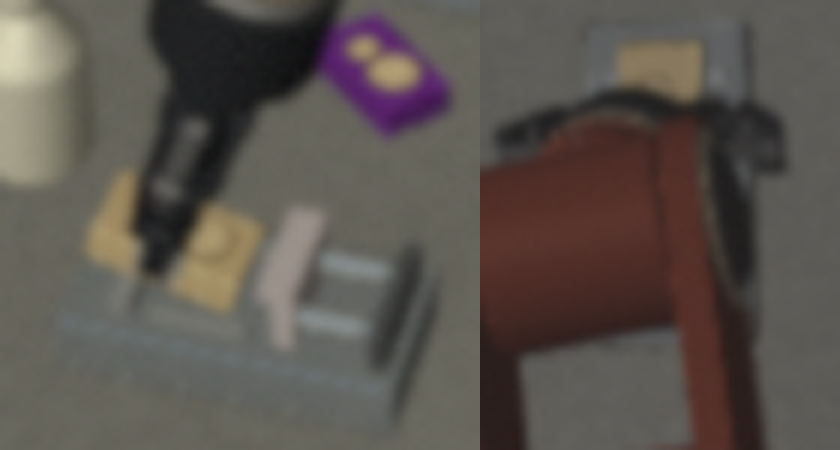

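The block's low end is just above the floor in front of the jaw. Side view: block end at about (240,300), lip at (300,215). I'll slide it under the lip.

>>> apply_moves --pt "-0.3 0 0 0 0 0" --pt "-0.6 0 -0.05 0 0 0" --pt "-0.9 0 -0.08 0 0 0" --pt "-1.2 0 -0.15 0 0 0" --pt "-1.5 0 -0.2 0 0 0" --pt "-1.5 0 -0.2 0 0 0" --pt "-1.5 0 -0.2 0 0 0"

```text
t: 16.5
tool_pos: [0.6798, 0.197, 0.0169]
tool_rot: [-3.109, -0.06, -0.413]
contact_force: [-0.5, 0.9, -0.7]
opening: 0.0382
```

```bash
python3 look.py s3 ; python3 - <<'E'
from h import *
print(cr(-30,2,15),cr(-34,2,15),cr(-39,2,15))
E
```

```text
t 16.6 F [ 0.5 -0.3 -0.4] open 0.0381
top-left [-28.2   0.2  21.3] bot-left [-23.    0.2   2. ] bot-right [44.6  0.1 20.3] tilt 15.15 yaw 2.2 roll -0.01
[-0.185  0.017 -0.04   0.003 -0.029 -0.019] [-0.571  0.018 -0.145  0.003 -0.029 -0.019] [-1.054  0.019 -0.275  0.003 -0.029 -0.019]
```

View pics/s3.png

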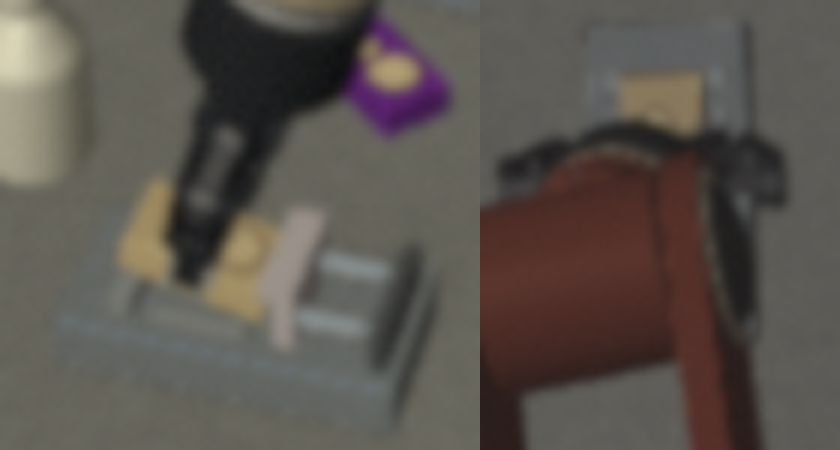

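>>> apply_moves --pt "-0.1 0 0 0 0 0" --pt "-0.2 0 -0.03 0 0 0" --pt "-0.3 0 -0.06 0 0 0" --pt "-0.4 0 -0.1 0 0 0" --pt "-0.4 0 -0.1 0 0 0"

```text
t: 17.1
tool_pos: [0.6765, 0.1969, 0.0173]
tool_rot: [-3.108, -0.06, -0.416]
contact_force: [3.9, -1.1, -2.0]
opening: 0.0383
```

```bash
python3 - <<'E'
from h import *
crpos(); print(ctrl.get_obs()["wrist_torque"])
E
```

```text
t 17.1 F [ 3.9 -1.1 -2. ] open 0.0383
top-left [-31.7   0.3  21.6] bot-left [-26.5   0.3   2.3] bot-right [41.1  0.1 20.7] tilt 15.25 yaw 2.21 roll -0.02
[ 0.02673316 -0.41486366  0.03112593]
```

>>> apply_moves --pt "-0.1 0 -0.03 0 0 0" --pt "-0.2 0 -0.05 0 0 0" --pt "-0.3 0 -0.08 0 0 0" --pt "-0.3 0 -0.08 0 0 0"

```text
t: 17.5
tool_pos: [0.6738, 0.1968, 0.0176]
tool_rot: [-3.108, -0.06, -0.418]
contact_force: [5.1, 0.8, -3.0]
opening: 0.038
```

```bash
python3 - <<'E'
from h import *
crpos(); print(ctrl.get_obs()["wrist_torque"])
E
```

```text
t 17.5 F [ 5.1  0.8 -3. ] open 0.038
top-left [-34.5   0.2  21.8] bot-left [-29.2   0.2   2.5] bot-right [38.3  0.1 21. ] tilt 15.31 yaw 2.21 roll -0.02
[ 0.02285416 -0.57780828 -0.0047101 ]
```

Jaw contact came at −31 mm as predicted, and the force follows the stated spring. I'll push to about 8.5 mm of travel.

```bash
python3 - <<'E'
from h import *
print(cr(-37,1.5,15),cr(-39.7,1.5,15))
E
```

```text
[-0.293  0.018  0.05   0.001 -0.063 -0.018] [-0.553  0.019 -0.021  0.001 -0.063 -0.018]
```

>>> apply_moves --pt "-0.15 0 0.03 0 0 0" --pt "-0.3 0 0.05 0 0 0" --pt "-0.45 0 0.02 0 0 0" --pt "-0.57 0 0 0 -0.05 0" --pt "-0.57 0 0 0 -0.05 0"

```text
t: 18.0
tool_pos: [0.6698, 0.1966, 0.0175]
tool_rot: [-3.108, -0.06, -0.417]
contact_force: [6.1, 0.2, -0.8]
opening: 0.0381
```

```bash
python3 look.py s4; python3 - <<'E'
from h import *
for th,zb in ((15,1.5),(10,1.5),(8,1.3),(5,1),(0,1),(0,0)): print(th,cr(-39.5,zb,th))
E
```

```text
t 18.1 F [ 7.1  1.  -0.9] open 0.038
top-left [-38.4   0.2  21.7] bot-left [-33.2   0.2   2.4] bot-right [34.4  0.1 20.9] tilt 15.27 yaw 2.21 roll -0.03
15 [-0.148  0.019  0.075 -0.001 -0.054 -0.016]
10 [-0.549  0.02   0.336 -0.002 -1.054 -0.016]
8 [-0.723  0.02   0.453 -0.002 -1.454 -0.016]
5 [-9.910e-01  2.000e-02  6.220e-01 -2.000e-03 -2.054e+00 -1.600e-02]
0 [-1.446e+00  2.100e-02  8.360e-01 -3.000e-03 -3.054e+00 -1.600e-02]
0 [-1.472e+00  2.100e-02  9.330e-01 -3.000e-03 -3.054e+00 -1.600e-02]
```

View pics/s4.png

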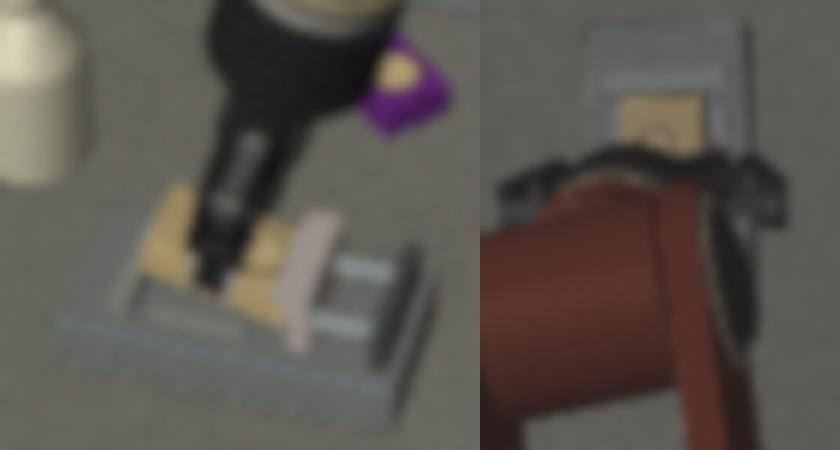

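Top view: the block's far edge at y≈95 is now inside the stop strip at y≈80. I'll push 1 mm more and level partway.

>>> apply_moves --pt "-0.15 0 0.05 0 0 0" --pt "-0.25 0 0.08 0 0 0" --pt "-0.35 0 0.15 0 -0.3 0" --pt "-0.47 0 0.22 0 -0.6 0" --pt "-0.65 0 0.33 0 -1.05 0" --pt "-0.65 0 0.33 0 -1.05 0"

```text
t: 18.7
tool_pos: [0.6664, 0.1964, 0.0136]
tool_rot: [-3.124, -0.06, -0.279]
contact_force: [6.7, -0.2, -1.5]
opening: 0.0382
```

```bash
python3 look.py s5; python3 - <<'E'
from h import *
for th,zb in ((8,1.3),(5,1),(2.5,1),(0,1),(0,0)): print(th,cr(-39.5,zb,th))
E
```

```text
t 18.8 F [ 6.1 -1.  -1.6] open 0.0382
top-left [-38.9   0.2  21.8] bot-left [-35.4   0.2   2.1] bot-right [33.5  0.1 14.5] tilt 10.22 yaw 2.21 roll -0.04
8 [-0.246  0.013  0.196 -0.005 -0.445 -0.018]
5 [-0.499  0.014  0.388 -0.005 -1.045 -0.018]
2.5 [-0.712  0.014  0.518 -0.005 -1.545 -0.018]
0 [-0.932  0.014  0.641 -0.006 -2.045 -0.018]
0 [-0.95   0.015  0.74  -0.006 -2.045 -0.018]
```

View pics/s5.png

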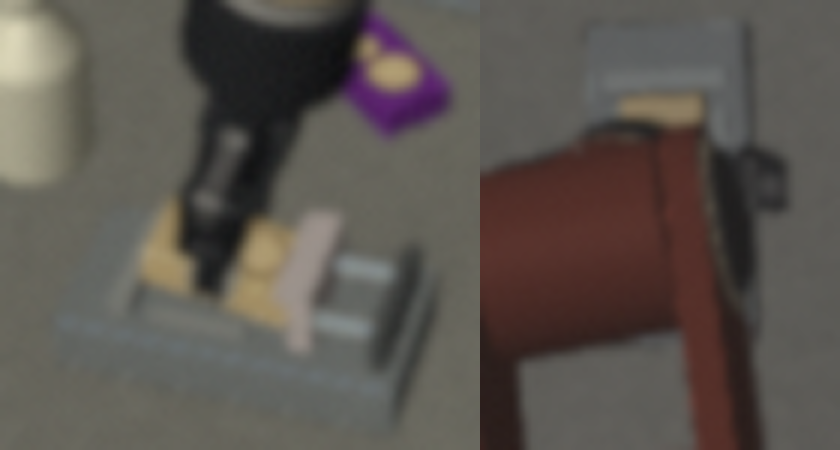

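>>> apply_moves --pt "-0.15 0 0.07 0 -0.15 0" --pt "-0.3 0 0.18 0 -0.4 0" --pt "-0.42 0 0.28 0 -0.7 0" --pt "-0.55 0 0.38 0 -1.05 0" --pt "-0.55 0 0.38 0 -1.05 0" --pt "-0.55 0 0.38 0 -1.05 0"

```text
t: 19.4
tool_pos: [0.6631, 0.1963, 0.0098]
tool_rot: [-3.135, -0.061, -0.142]
contact_force: [5.9, -0.1, -0.4]
opening: 0.0379
```

```bash
python3 look.py s6; python3 - <<'E'
from h import *
for th,zb in ((2.5,1),(0,1),(0,0)): print(th,cr(-39,zb,th))
E
```

```text
t 19.5 F [ 6.6 -0.4 -2.4] open 0.0381
top-left [-38.5   0.2  21.8] bot-left [-36.7   0.2   1.9] bot-right [33.   0.1  8.2] tilt 5.19 yaw 2.22 roll -0.05
2.5 [-0.271  0.015  0.24  -0.008 -0.537 -0.016]
0 [-0.479  0.015  0.383 -0.009 -1.037 -0.016]
0 [-0.488  0.015  0.482 -0.009 -1.037 -0.016]
```

View pics/s6.png

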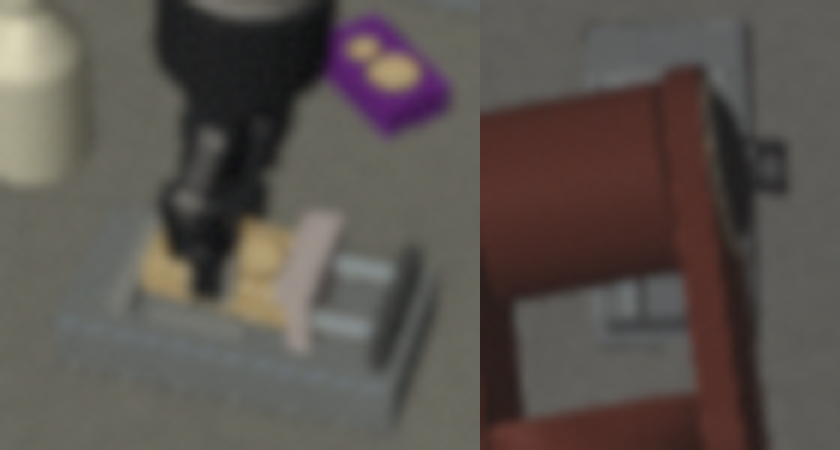

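>>> apply_moves --pt "-0.15 0 0.1 0 -0.25 0" --pt "-0.28 0 0.22 0 -0.5 0" --pt "-0.38 0 0.3 0 -0.75 0" --pt "-0.49 0 0.39 0 -1.04 0" --pt "-0.5 0 0.42 0 -1.04 0" --pt "-0.5 0 0.42 0 -1.04 0"

```text
t: 20.1
tool_pos: [0.6604, 0.1962, 0.0065]
tool_rot: [-3.14, -0.061, -0.006]
contact_force: [5.5, 0.1, 0.8]
opening: 0.0378
```

```bash
python3 look.py s7
```

```text
t 20.2 F [ 6.2 -0.1 -0.3] open 0.0378
top-left [-37.5   0.2  21.7] bot-left [-37.5   0.2   1.7] bot-right [32.5  0.1  2. ] tilt 0.22 yaw 2.23 roll -0.06
```

View pics/s7.png

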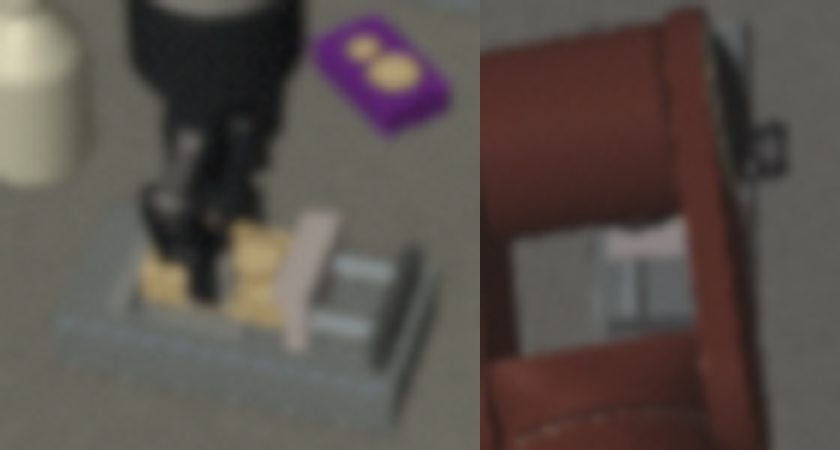

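It's level and inside the stop, about 2 mm above the floor by the numbers. I'll lower it to contact and let it move toward the stop.

>>> apply_moves --pt "0 0 0.1 0 0 0" --pt "0 0 0.2 0 0 0" --pt "0 0 0.2 0 0 0" --pt "0 0 0.2 0 0 0"

```text
t: 20.6
tool_pos: [0.6619, 0.1964, 0.006]
tool_rot: [-3.14, -0.062, -0.012]
contact_force: [5.4, -0.3, 0.8]
opening: 0.038
```

```bash
python3 - <<'E'
from h import *
crpos()
E
```

```text
t 20.6 F [ 5.4 -0.3  0.8] open 0.038
top-left [-36.    0.2  21.1] bot-left [-35.9   0.2   1.1] bot-right [34.1  0.2  1.6] tilt 0.44 yaw 2.24 roll -0.07
```

>>> apply_moves --pt "0 0 0.1 0 0 0" --pt "0 0 0.2 0 -0.05 0" --pt "0 0 0.25 0 -0.08 0" --pt "0 0 0.25 0 -0.08 0"

```text
t: 21.0
tool_pos: [0.6623, 0.1965, 0.0045]
tool_rot: [-3.14, -0.062, -0.002]
contact_force: [1.5, 0.6, 5.6]
opening: 0.0382
```

```bash
python3 - <<'E'
from h import *
crpos()
E
```

```text
t 21.0 F [1.5 0.6 5.6] open 0.0382
top-left [-35.3   0.4  19.9] bot-left [-35.3   0.4  -0.1] bot-right [34.7  0.3 -0. ] tilt 0.06 yaw 2.26 roll -0.07
```

The block is on the floor (z≈0, 5.6 N upward) and its ends are at −35.3 and +34.7 mm, so it's home. I'll release and retreat straight up.

>>> apply_moves --pt "0 0 0 0 0 0" --pt "0 0 0 0 0 0" --pt "0 0 0 0 0 0" --pt "0 0 0 0 0 0" --pt "0 0 -0.5 0 0 0" --pt "0 0 -1.5 0 0 0" --pt "0 0 -3 0 0 0" --pt "0 0 -6 0 0 0" --pt "0 0 -10 0 0 0" --pt "0 0 -14 0 0 0" --pt "0 0 -16 0 0 0" --pt "-4 0 -18 0 0 0" --pt "-8 0 -18 0 0 0" --pt "-12 0 -18 0 0 0" --pt "-16 0 -18 0 0 0" --pt "-16 0 -18 0 0 0" --grip 0.35

```text
t: 22.6
tool_pos: [0.4982, 0.1901, 0.1847]
tool_rot: [-3.14, -0.064, 0.0]
contact_force: [1.5, -0.5, -0.3]
opening: 0.0556
```

```bash
python3 - <<'E'
from h import *
t=cam("top");s=cam("side");print(ctrl.get_obs()["t"],ctrl.get_obs()["opening"])
o=[C([[x,y,z] for x,y in((-35,-20),(35,-20),(35,20),(-35,20),(-35,-20))]) for z in(30,50)]
cv2.imwrite("pics/f1.png",np.hstack([zoom(s,(262,225,342,290),5),zoom(t,(205,180,265,245),5),zoom(t,(205,180,265,245),5,lines=o[1:])[:, :]])[:, :800])
cv2.imwrite("pics/f2.png",t["color"]);cv2.imwrite("pics/f3.png",s["color"])
E
```

```text
22.7 0.05532721846010588
```

View pics/f1.png

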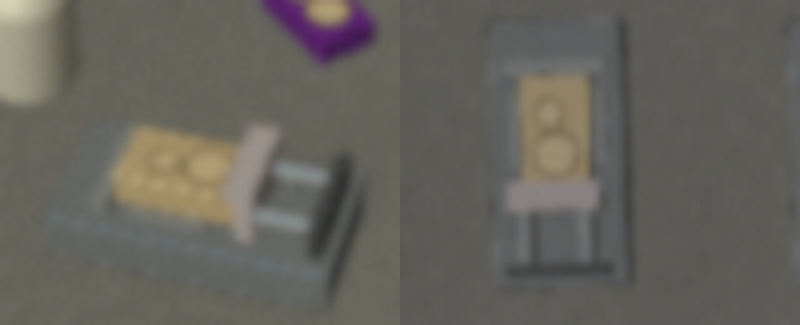

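View pics/f2.png

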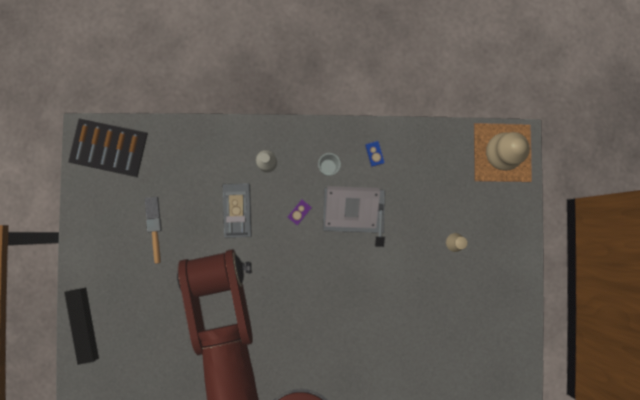

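View pics/f3.png

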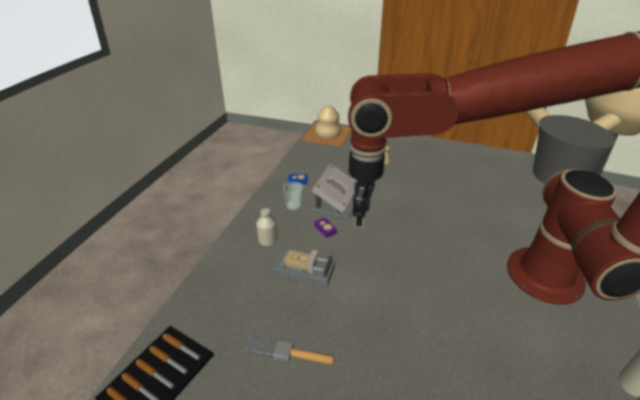

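The block lies flat and bone side up, between the lip and the stop strip at about (555,68). The bottle, beaker, brush and bone haven't moved from their first pixels. I'll check the seat numerically.

```bash
python3 - <<'E'
from h import *
t=cam("top");c=np.mean([t["color"].astype(float)]+[cam("top")["color"] for _ in range(4)],0).astype(np.float32)
def S(x,y,z):
    q=proj(t,C(np.array([[x,y,z]])))[0].astype(np.float32)
    v=cv2.remap(c,np.array([[q[0]]],np.float32),np.array([[q[1]]],np.float32),cv2.INTER_CUBIC)[0,0]; return v
yl=lambda v:v[2]-v[0]
xs=np.arange(-45,55,.5)
for y in(-12,0,12):
    p=np.array([yl(S(x,y,50)) for x in xs]);m=p>(p.max()*.5)
    l=np.array([S(x,y,62) for x in xs]);r=l[:,0]
    print(y,"block x(z50)",xs[m][0],xs[m][-1],"| lip blue ch:",[int(v) for v in r[0:60:4]])
ys=np.arange(-35,36,.5)
for x in(-15,0,15,28):
    p=np.array([yl(S(x,y,50)) for y in ys]);m=p>p.max()*.5;print("x",x,"block y",ys[m][0],ys[m][-1])
E
```

```text
-12 block x(z50) -29.0 33.5 | lip blue ch: [113, 122, 128, 129, 129, 128, 127, 123, 114, 104, 96, 92, 93, 97, 101]
0 block x(z50) -28.5 33.5 | lip blue ch: [113, 122, 127, 128, 129, 129, 128, 122, 112, 102, 99, 103, 110, 113, 113]
12 block x(z50) -29.0 33.5 | lip blue ch: [111, 122, 127, 129, 130, 129, 129, 124, 116, 108, 102, 99, 98, 97, 96]
x -15 block y -21.0 18.5
x 0 block y -21.0 18.5
x 15 block y -22.0 19.0
x 28 block y -21.5 19.0
```

```bash
python3 - <<'E'
from h import *
print(ctrl.get_obs()["t"],ctrl.finish_job())
E
```

```text
the job is handed in; nothing more can be done
22.95 None
```

I ejected the block, loaded it into the cradle bone side up, and handed the job in at 22.95 s. My last checks show it flat and fully home.

**What I did**
- **Lever:** I pressed it to its stop; the force jumped from about 5 to 15–18 N there, and the block came out to the +14 mm outline.
- **Grasp:** I gripped the block square to the slope by its flanks and lifted it out.
- **Loading:** I tucked its low end under the lip and pushed the jaw back about 8 mm (6–7 N). I then levelled it inside the stop, set it on the floor and let go.

**Last checks**
- **Position when released:** the block's ends were at x = −35.3 and +34.7 mm, its underside was at floor height and it was level.
- **After release:** the lip edge is at about x = −28 mm, which means the jaw is about 4 mm back, as it should be with the block home. The block lies parallel to the seat between the rails.
- **Other objects:** the bottle, beaker, brush and loose bone showed no movement in the pictures.

**What disagreed**
- **Tool offset:** the real fingertips are about 32 mm behind the reported TCP along the tool axis. I found this by touch on the lever pad and confirmed it in the pictures, then corrected for it.
- **Side camera:** it sits 1–2 px off the top camera, so I relied on the top view.
- **Last picture:** it puts the block's far edge at about x = 33.5 mm instead of 35 mm, and the block about 1.3 mm off centre in y. The first is about half a pixel and the second is within the rail clearance.

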